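# Clip a relay module onto its rail

## Task

Fit the loose grey relay module onto the steel rail on the mounting plate, somewhere between the two yellow end stops: tilt it, hook its fixed lip under the rail's far edge, draw it back until the lip bites, then rock the near side down until the orange sprung foot clicks under the near edge. It must end fully home, flat and square on the rail. Work by feel and gently: neither the pull nor the press may load the rail with more than 2.5 kg (25 N), and leave the beaker, timer, tape roll and tube rack where they are.

Things in the scene. Friction and masses are not known exactly. Their poses are not given: they have to be found in the camera images.
- rail: Fixed grey mounting plate 116x250x5 mm with a steel hat rail (236x35 mm, 15 mm high, on 4 mm packing) along its y. Origin: centre of plate underside, z up, x to the rail's far edge. NOT MEASURED: the rail is clamped in slots, its middle line lying anywhere from -7 to +7 mm in x from the origin; find it by feel or eye. Yellow end stops 46x10 mm, 42 mm above origin, at y = -104 and +104 mm.
- rail_mid (a point): Point 24 mm above the plate's origin, at the height of the rail's top (its x is the plate's middle, not the rail's). Each long edge of the rail is a flange 2.5 mm thick (0 to 2.5 mm below this point) that ends 17.5 mm from the rail's middle line and overhangs its upright wall by 5.5 mm, with 16.5 mm free below it. Axes as the plate's.
- relay: Loose grey relay module, 0.13 to 0.25 kg, 72x36x63 mm, standing upright. Origin: middle of its foot plane, z up, x from orange sprung foot to fixed lip. Flat sides y = -18, +18 mm to grip. Body x -41..31, z 12..32 mm; top block x -17..21, z 32..62. The underside z = 12 mm rests on the rail's top, so its origin is then 12 mm above the plate's origin; legs at both ends reach down to z = 0.
- relay_lip (a point): Tip of the fixed lip, x 13.4, y 0, z 5.5 mm in the module's frame; axes as the module's. The lip points to -x from a leg whose inner face is x = 17.7 mm; its top is z = 7.6, its underside z = 3.3 to 5 mm. The slot between lip and underside (4.4 mm high, 4.5 deep) takes the far flange at up to 0.3 rad of tilt, +x end low. Once hooked it may be let go: it leans at 0.23 rad.
- relay_press (a point): Place to press: middle of the step at the foot end, x -29, y 0, z 32 mm in the module's frame; axes as the module's. The step faces up, 24 mm long in x (-41..-17), 36 mm wide; the top block beside it is 30 mm higher. As the hooked module rocks down about the far edge this point swings down and a little to -x (about 10 mm down and 6 mm to -x from leaning to home): follow it, or friction under the fingertip holds the module up.
- relay_foot (a joint): Orange sprung foot, m pushed out (module's -x): 0 at rest, at most 0.006. At rest its nose tip is at x = -14 mm with a flat top at z = 8.5 mm, hooking 3.5 mm under the near flange; the slope below the tip lets it be pushed out by rocking the module down. Spring 900 N/m, 4.5 N at rest: a press of about 4 to 10 N at the foot end, then it clicks back to 0.
- beaker: Clear beaker, 55 mm across, 70 mm high, behind the rail. Origin: centre of its underside. Leave alone.
- timer: White bench timer, 60x64x20 mm. Origin: centre of its underside. Leave alone.
- tape_roll: Roll of cream masking tape lying flat, 68 mm across, 19 mm high. Origin: centre of its underside. Leave alone.
- tube_rack: Empty orange test-tube rack, 66x115x64 mm. Origin: centre of its underside. Leave alone.

How it is judged:
By the outcome, as a careful person would: the job done as asked, in the order asked, and still so for the second after the job is handed in, with the robot touching nothing.
It also fails if it takes over 51 s, if anything falls off the work surface, if the arm or the gripper's body presses on something with over 40 N, if the wrist force passes 120 N, or if a joint passes its speed limit or range.

## Robot

A 7-joint arm with a two-finger parallel gripper is mounted at the origin on a cart in front of the work surface, level with it; the furniture and walls round the work are solid. World frame = base frame: x ahead of the robot, y to its left, z up, the work surface at z = 0. Lengths are in m, angles in rad, forces in N, time in s.
With the tool pointing down it reaches from about 0.425 to 0.925 m from the base axis. Payload 6.8 kg.
Tool frame: the origin (TCP) lies at the very end of the fingers, on their centre line; the grasp point (between the pads) lies 19 mm behind it (tcp_to_grasp is the distance from the TCP to the grasp point, in m); z points along the fingers, y is the direction in which the jaws open and shut (so a half turn about z gives the same grasp; the last joint's range is limited). The gripper opens to 85 mm and grips with 20 to 120 N. Pads are 22 mm wide; open, the fingers measure 114 mm over their backs; the gripper's body (76 mm by 85 mm) begins 54 mm behind the grasp point. The pads swing forward as they close: fully open they stand 13 mm farther back than shut.
Start: joints at [-1.441, 0.477, 0.022, 1.555, -0.011, 1.109, -0.083], TCP at [0.159, 0.656, 0.193] pointing down, gripper open.
Joint ranges: [-2.96, 2.96], [-0.34, 2.1], [-1.41, 1.46], [0.24, 2.44], [-1.37, 4.51], [0.17, 1.92], [-2.96, 2.96]. Speed limits (rad/s): [2.39, 2.39, 3.14, 3.14, 3.14, 3.14, 3.14].

## Interface

Orientations are given as a unit quaternion [w, x, y, z].
In Python, from station import * gives the robot as it stands.
- The arm moves only by the tool apply_moves, never from a script. Its argument "increments" is one flat list of numbers, 5 for each row, row after row: the finger opening in mm, from 0 to 85.4, then the shift along the tool's x, y, z in mm, then the turn about the tool's z in degrees. In form: [claw, tx, ty, tz, roll, claw, tx, ty, tz, roll, ...]. A call has 1 to 12 rows; each row shifts and turns the pose as measured when the row begins, along the tool's axes as they then stand; what a row does not reach is not made up. A row lasts 1/8 s, in which the tool goes at most 62.5 mm and 10.7 degrees, less where a joint would pass 70% of its speed; a pose out of reach is approached as far as the arm can. A call with a gripper value outside its range is refused whole. The fingers move at their own pace and stop on an object; "squeeze" is the grip in N (left out, the last holds). Time passes only in rows, so rows that do not move let the fingers close. It gives the time, the measured TCP pose, the force and the opening at its end, in the units of the state.
- get_obs(): the state, without advancing time (a new reading comes with each control period).
- read_camera(name): name is "scene" or "top" or "wrist"; returns (picture, depth): 480x640x3 uint8, blue, green, red; 480x640 float32, m along the optical axis (not along the pixel's ray), 0 where there is no reading.
- get_calibration(name): a dict with "mtx" (3x3 intrinsics, pixels), "camera_from_world" (4x4, takes a point from world to camera coordinates); the wrist camera has in their place "T_tool_cam" (4x4, takes a point from camera to tool coordinates, whose origin is the TCP and whose axes are the flange's). Camera axes: x right, y down, z forward; pixel columns grow to the right and rows downward; lengths in m; the calibration is good to about 2 mm. A picture is of the moment at which its call begins: read the wrist's pose just before it. get_calibration takes no time and is no camera call.
- hand_in(): hands the job in, once; it reports no verdict.
Trained networks look in the newest picture that a camera, given by its name, has taken for a name from the list of things; names that differ only in an ending like _2 or _b are one class to them, and where a whole thing is asked for, a point or a joint stands for the part that bears it (a point fixed in the world has none). Each returns a list of dicts, best first, with "p" (0 to 1); they miss things now and then, are a little off and sometimes report something else, mostly with a low value. They report only what shows in the picture. A call takes as long as a camera call.
- outline_of(camera, thing): "pixels" (480x640 bool, what is visible of it) and "extent" ([centre column, centre row, width, height] in pixels, round what is visible of it).
The state is a dict: "t": time; "q": joint angles; "joint_vel": joint speeds; "joint_torque": joint torques, N m; "eef_pos": TCP position; "tool_rot": TCP orientation; "contact_force": force on the tool from outside, world axes, zero at the start; "torque": the same for the moment, N m; "gripper_width": opening from 0.0 (shut) to 1.0 (fully open).
Only numpy, scipy, OpenCV 4.12 (cv2) and the standard library are available. Lean on these libraries where they do the work, as an engineer would, in place of code of your own. Each camera call takes 0.05 s, during which the arm holds its last target.

## Working session

There is one attempt and no reset: what is moved stays moved. The work goes in short steps, Python scripts to look and compute and a tool call to move; the robot and the scene stay as the last step left them, time stands still between calls to the robot, and variables do not carry over. Pictures are saved under pics/ and viewed, and the job is handed in when it is done.

Besides the shell and the picture viewer there is one more tool, called after ">>>" as name(argument=value, ...), one argument or row to a line, values as JSON. apply_moves: Moves the arm, as the interface text tells. Its arguments: {"type":"object","properties":{"increments":{"type":"array"},"squeeze":{"type":"number"}},"required":["increments"]}

```bash
ls; mkdir -p pics; python3 - <<'E'
from station import *
import cv2,numpy as np
o=get_obs()
print({k:(np.round(v,4) if not isinstance(v,dict) else v) for k,v in o.items()})
for n in ["scene","top"]:
    p,d=read_camera(n); cv2.imwrite(f"pics/{n}0.png",p); np.save(f"pics/{n}0.npy",d)
    c=get_calibration(n); print(n,c)
print(get_calibration("wrist"))
E
```

```text
pics
{'t': np.float64(0.0), 'q': array([-1.4411,  0.4778,  0.0223,  1.5565, -0.0115,  1.1093, -0.0831]), 'joint_vel': array([ 0.0019,  0.0005, -0.0007,  0.002 , -0.0004, -0.0005,  0.0005]), 'joint_torque': array([ 4.00000e-04, -5.96450e+01,  1.60790e+00, -2.81199e+01,
        1.24000e-02,  9.30000e-03, -0.00000e+00]), 'eef_pos': array([0.1589, 0.6554, 0.1924]), 'tool_rot': array([-0.000e+00,  1.186e-01,  9.929e-01, -9.000e-04]), 'contact_force': array([ 0.541 ,  0.0591, -0.2857]), 'torque': array([-0.0295, -0.0387, -0.0658]), 'gripper_width': np.float64(0.9995)}
scene {'mtx': array([[444.41409635,   0.        , 313.75268188],
       [  0.        , 444.41409635, 238.90295901],
       [  0.        ,   0.        ,   1.        ]]), 'camera_from_world': array([[ 0.77484539, -0.63193558, -0.01649383, -0.41356538],
       [-0.4867829 , -0.57981439, -0.65334346,  0.32520419],
       [ 0.40330762,  0.51426908, -0.75688195,  0.66729867],
       [ 0.        ,  0.        ,  0.        ,  1.        ]])}
top {'mtx': array([[523.22483819,   0.        , 318.4207145 ],
       [  0.        , 523.224838
[... 157 characters left out ...]
    [-0.9929294 ,  0.00533159, -0.11858656,  0.56074282],
       [ 0.11852015, -0.01140612, -0.99288613,  0.91699953],
       [ 0.        ,  0.        ,  0.        ,  1.        ]])}
{'mtx': array([[333.83299528,   0.        , 319.63119931],
       [  0.        , 333.83299528, 236.95833684],
       [  0.        ,   0.        ,   1.        ]]), 'T_tool_cam': array([[-1.94070290e-03, -9.55044500e-01, -2.96456129e-01,
         7.56583647e-02],
       [ 9.99997801e-01, -2.08906587e-03,  1.83677203e-04,
         4.90991433e-04],
       [-7.94736282e-04, -2.96455120e-01,  9.55046454e-01,
        -1.81154558e-01],
       [ 0.00000000e+00,  0.00000000e+00,  0.00000000e+00,
         1.00000000e+00]])}
```

View pics/scene0.png

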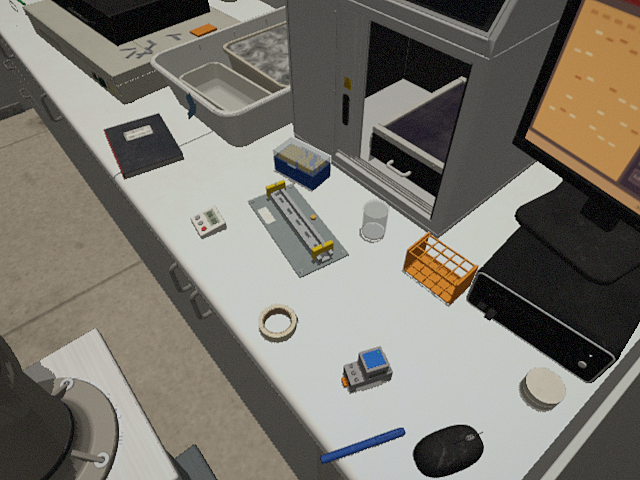

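View pics/top0.png

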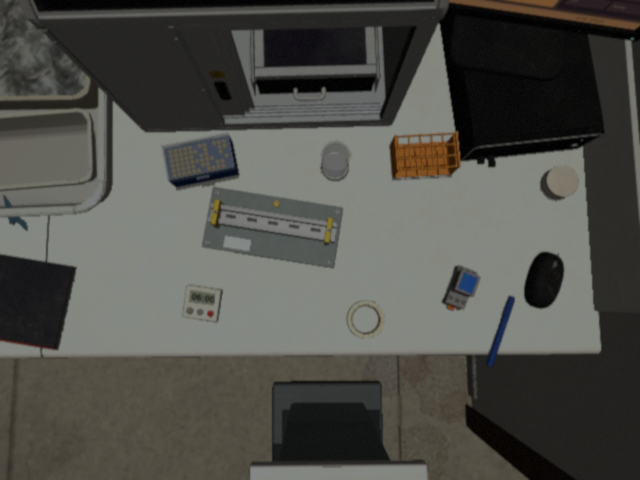

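```bash
cat > h.py <<'E'
from station import *
import cv2,numpy as np
from scipy.spatial.transform import Rotation as R
def shot(n,tag=None):
    o=get_obs(); p,d=read_camera(n); c=get_calibration(n)
    if n=="wrist":
        q=o['tool_rot']; T=np.eye(4); T[:3,:3]=R.from_quat([q[1],q[2],q[3],q[0]]).as_matrix(); T[:3,3]=o['eef_pos']
        W=T@c['T_tool_cam']
    else: W=np.linalg.inv(c['camera_from_world'])
    if tag: cv2.imwrite(f"pics/{tag}.png",p)
    K=c['mtx']; v,u=np.mgrid[0:480,0:640]
    P=np.stack([(u-K[0,2])/K[0,0]*d,(v-K[1,2])/K[1,1]*d,d,np.ones_like(d)],-1)@W.T
    P=P[...,:3]; P[d==0]=np.nan
    return p,d,P,W,K
def proj(pt,W,K):
    pc=np.linalg.inv(W)@np.append(pt,1); return (K@pc[:3]/pc[2])[:2]
E
python3 - <<'E'
from h import *
for n in ["top","scene"]:
    p,d,P,W,K=shot(n)
    for t in ["relay","rail","beaker","timer","tape_roll","tube_rack"]:
        r=outline_of(n,t)
        if not r: print(n,t,None);continue
        m=r[0]['pixels']; X=P[m]; X=X[~np.isnan(X[:,0])]
        print(n,t,round(r[0]['p'],2),np.round(r[0]['extent']),"med",np.round(np.median(X,0),4),"zpct",np.round(np.percentile(X[:,2],[5,25,50,75,95]),4))
        if t in("relay","rail"):
            for lo,hi in ([(.055,.07),(.025,.04)] if t=="relay" else [(-.002,.009),(.018,.03),(.035,.05)]):
                Y=X[(X[:,2]>lo)&(X[:,2]<hi)]
                if len(Y)>8:
                    rc=cv2.minAreaRect(Y[:,:2].astype(np.float32)*1000)
                    print("  ",lo,hi,len(Y),np.round(Y.mean(0),4),np.round(np.ravel(rc[0]),1),np.round(rc[1],1),round(rc[2],1))
E
```

```text
top relay 0.79 [463. 289.  38.  42.] med [ 0.4618 -0.2196  0.0405] zpct [0.012  0.0301 0.0405 0.0605 0.063 ]
   0.055 0.07 444 [ 0.4697 -0.2263  0.0609] [ 469.7 -227.4] [35.7 38.2] 69.1
   0.025 0.04 389 [ 0.4533 -0.2182  0.031 ] [ 463.2 -224.7] [36.2 73.2] 67.8
top rail 0.75 [461. 290.  38.  46.] med [ 0.4614 -0.2201  0.0371] zpct [0.0086 0.0299 0.0371 0.0605 0.063 ]
   -0.002 0.009 44 [ 0.4484 -0.2215  0.0038] [ 459.4 -233.4] [53.3 84.8] 68.6
   0.018 0.03 174 [ 0.457  -0.2165  0.0268] [ 463.3 -224.8] [37.  73.3] 68.6
   0.035 0.05 62 [ 0.4674 -0.2133  0.0425] [ 463.  -215.6] [53.3 23.7] 19.0
top beaker 0.71 [338. 160.  30.  38.] med [7.06e-01 5.00e-04 2.18e-02] zpct [-0.0013  0.0017  0.0218  0.053   0.0682]
top timer 0.7 [199. 303.  40.  33.] med [0.4378 0.2456 0.0151] zpct [0.0076 0.0123 0.0151 0.0174 0.0201]
top tape_roll 0.9 [366. 320.  40.  37.] med [ 0.4052 -0.0527  0.0171] zpct [-0.0012  0.0151  0.0171  0.0186  0.0204]
top tube_rack 0.78 [424. 156.  74.  44.] med [ 0.7028 -0.1707  0.0052] zpct [-0.0001  0.0022  0.0052  0.0573  0.0615]
scene relay 0.72 [368. 371.  47.  45.] m
[... 312 characters left out ...]
0058 0.0122 0.0336]
   -0.002 0.009 3155 [0.5681 0.1081 0.0049] [581.8 124.1] [261.1 119.6] 80.4
   0.018 0.03 690 [0.5848 0.1136 0.0238] [584.  113.1] [227.2  45.8] 80.2
   0.035 0.05 216 [0.5806 0.0983 0.0405] [585.7 118.7] [218.   45.3] 80.3
scene beaker 0.74 [372. 219.  27.  39.] med [ 6.953e-01 -3.000e-04  4.410e-02] zpct [0.0081 0.0282 0.0441 0.0591 0.0692]
scene timer 0.86 [210. 221.  34.  32.] med [0.4384 0.2402 0.0154] zpct [0.005  0.0122 0.0154 0.018  0.0206]
scene tape_roll 0.76 [276. 322.  41.  35.] med [ 0.4077 -0.0543  0.0173] zpct [0.0001 0.0091 0.0173 0.0189 0.0203]
scene tube_rack 0.67 [209. 222.  36.  33.] med [0.4376 0.24   0.0153] zpct [0.005  0.012  0.0153 0.018  0.0205]
```

>>> apply_moves(
  increments=[85,-49,-26,0,0,85,-49,-26,0,0,85,-49,-26,0,0,85,-49,-26,0,0,85,-49,-26,0,0,85,-49,-26,0,0,85,-49,-26,0,0],
  squeeze=20,
)

```text
t: 1.68
eef_pos: [0.4536, 0.3971, 0.1931]
tool_rot: [-0.001, 0.113, 0.994, 0.002]
contact_force: [0.5, 0.2, 0.0]
gripper_width: 0.996
```

>>> apply_moves(
  increments=[85,-28,-52.5,0,0,85,-28,-52.5,0,0,85,-28,-52.5,0,0,85,-28,-52.5,0,0,85,-28,-52.5,0,0,85,0,0,0,0],
)

```text
t: 2.42
eef_pos: [0.537, 0.0953, 0.1933]
tool_rot: [0.002, 0.118, 0.993, 0.003]
contact_force: [0.3, 1.2, 0.2]
gripper_width: 0.993
```

```bash
python3 - <<'E'
from h import *
p,d,P,W,K=shot("wrist","w1")
np.save("pics/w1P.npy",P); np.save("pics/w1W.npy",W)
print(get_obs()['eef_pos'],get_obs()['tool_rot'])
# depth map of heights
z=P[...,2]; h=np.clip(np.nan_to_num(z)*1000*4,0,255).astype(np.uint8)
cv2.imwrite("pics/w1h.png",h)
E
```

```text
[0.53643391 0.09865825 0.19315864] [0.00189922 0.11582121 0.993262   0.00352663]
```

View pics/w1.png

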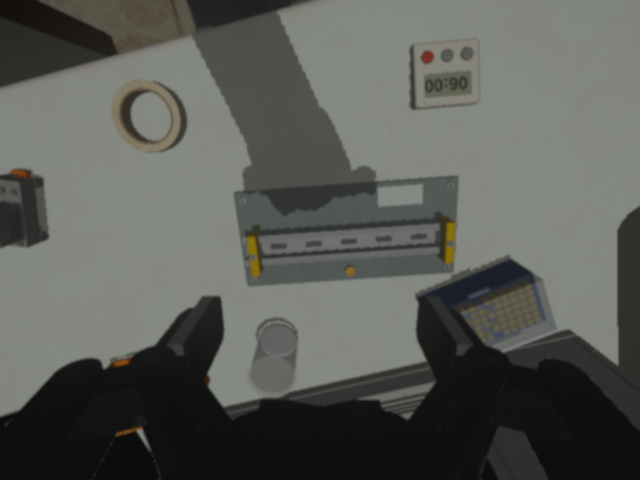

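View pics/w1h.png

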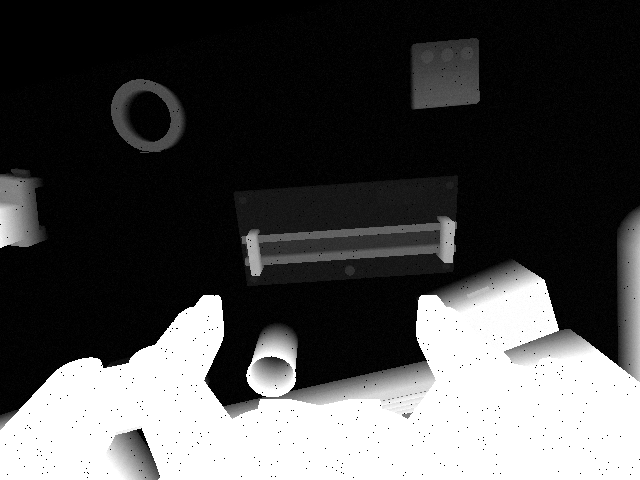

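```bash
python3 - <<'E'
from h import *
P=np.load("pics/w1P.npy")
sub=P[170:292,225:465].reshape(-1,3); sub=sub[~np.isnan(sub[:,0])]
pl=sub[(sub[:,2]>.0027)&(sub[:,2]<.008)]
fl=sub[(sub[:,2]>.0215)&(sub[:,2]<.027)]
st=sub[(sub[:,2]>.039)&(sub[:,2]<.046)]
print(np.median(pl[:,2]),np.median(fl[:,2]),np.median(st[:,2]))
rc=cv2.minAreaRect((pl[:,:2]*1000).astype(np.float32)); print("plate",rc)
rc=cv2.minAreaRect((fl[:,:2]*1000).astype(np.float32)); print("fl",rc)
rc=cv2.minAreaRect((st[:,:2]*1000).astype(np.float32)); print("st",rc)
# fine: choose yaw from rail flanges: fit in rotated frame
for yaw in np.deg2rad([-9,-9.3,-9.6,-9.9,-10.2,-10.5]):
    R2=np.array([[np.cos(yaw),np.sin(yaw)],[-np.sin(yaw),np.cos(yaw)]])
    a=fl[:,:2]@R2.T*1000; h,e=np.histogram(a[:,0],bins=np.arange(a[:,0].min()-2,a[:,0].max()+2,.5))
    b=pl[:,:2]@R2.T*1000
    print(round(np.rad2deg(yaw),1),"sharp",(h**2).sum(), "rail x pct",np.round(np.percentile(a[:,0],[1,2,5,95,98,99]),1),"plate",np.round(np.percentile(b[:,0],[.3,1,99,99.7]),1),np.round(np.percentile(b[:,1],[.3,1,99,99.7]),1))
yaw=np.deg2rad(-9.9)
R2=np.array([[np.cos(yaw),np.sin(yaw)],[-np.sin(yaw),np.cos(yaw)]])
a=fl[:,:2]@R2.T*1000
h,e=np.histogram(a[:,0],bins=np.arange(a[:,0].min()-2,a[:,0].max()+2,1)); print(list(zip(e.round(1),h)))
E
```

```text
0.005624199999757384 0.02453795926455432 0.042577108842604794
plate ((580.9049072265625, 119.50816345214844), (285.30877685546875, 147.0050506591797), 76.30799865722656)
fl ((588.6871948242188, 130.0198516845703), (260.05987548828125, 86.61356353759766), 68.44667053222656)
st ((585.20263671875, 118.52413177490234), (217.83409118652344, 45.85381317138672), 80.32341003417969)
-9.0 sharp 213177 rail x pct [541.  542.  542.7 576.7 577.8 580.7] plate [495.2 495.9 610.6 628.8] [ 84.6  86.  331.3 333.3]
-9.3 sharp 226051 rail x pct [539.6 541.2 541.7 575.6 576.4 579.6] plate [494.4 494.9 609.3 627.1] [ 87.6  88.8 334.1 336.1]
-9.6 sharp 236381 rail x pct [538.3 540.2 540.6 574.4 575.1 578.5] plate [493.4 493.7 608.2 625.4] [ 90.4  91.8 336.9 338.9]
-9.9 sharp 224643 rail x pct [537.  539.  539.5 573.4 574.1 577.2] plate [492.  492.6 607.2 623.6] [ 93.3  94.6 339.7 341.8]
-10.2 sharp 211729 rail x pct [535.9 537.4 538.3 572.3 573.2 576. ] plate [490.4 491.3 606.3 622.2] [ 96.2  97.5 342.6 344.9]
-10.5 sharp 201395 rail x pct [534.3 535.9 536.9 571.2 572.3 575.2] plate [488.8 489.9 605.4 620.
[... 2597 characters left out ...]
04.8), np.int64(0)), (np.float64(605.8), np.int64(0)), (np.float64(606.8), np.int64(0)), (np.float64(607.8), np.int64(0)), (np.float64(608.8), np.int64(0)), (np.float64(609.8), np.int64(0)), (np.float64(610.8), np.int64(0)), (np.float64(611.8), np.int64(0)), (np.float64(612.8), np.int64(0)), (np.float64(613.8), np.int64(0)), (np.float64(614.8), np.int64(0)), (np.float64(615.8), np.int64(0)), (np.float64(616.8), np.int64(0)), (np.float64(617.8), np.int64(0)), (np.float64(618.8), np.int64(4)), (np.float64(619.8), np.int64(4)), (np.float64(620.8), np.int64(7)), (np.float64(621.8), np.int64(5)), (np.float64(622.8), np.int64(4)), (np.float64(623.8), np.int64(2)), (np.float64(624.8), np.int64(0))]
```

>>> apply_moves(
  increments=[85,-3,-55.5,0,0,85,-3,-55.5,0,0,85,-3,-55.5,0,0,85,-3,-55.5,0,0,85,-3,-55.5,0,0,85,-2,-55.5,0,0,85,0,0,20,8.3,85,0,0,10,0],
)

```text
t: 3.48
eef_pos: [0.4841, -0.2237, 0.1608]
tool_rot: [0.005, 0.176, 0.984, 0.007]
contact_force: [0.5, 1.1, -0.0]
gripper_width: 0.994
```

```bash
cat > fitrelay.py <<'E'
from h import *
import sys
tag=sys.argv[1]
p,d,P,W,K=shot("wrist",tag)
o=get_obs(); print(o['t'],o['eef_pos'],o['tool_rot'])
X=P[:330].reshape(-1,3); X=X[~np.isnan(X[:,0])]
X=X[(np.hypot(X[:,0]-.465,X[:,1]+.224)<.06)]
for lo,hi in [(.056,.068),(.027,.037)]:
    Y=X[(X[:,2]>lo)&(X[:,2]<hi)]
    print(lo,len(Y),np.median(Y[:,2]),cv2.minAreaRect((Y[:,:2]*1000).astype(np.float32)))
Y=X[(X[:,2]>.056)&(X[:,2]<.068)]
for a in [-20.5,-21,-21.5,-22,-22.5]:
    yaw=np.deg2rad(a);c,s=np.cos(yaw),np.sin(yaw)
    b=Y[:,:2]@np.array([[c,s],[-s,c]]).T*1000
    l=np.percentile(b,[1,99],axis=0); m=l.mean(0); print(a,np.round(l[1]-l[0],1),"centre",np.round([c*m[0]-s*m[1],s*m[0]+c*m[1]],1))
E
python3 fitrelay.py w2
```

```text
3.525 [ 0.48369196 -0.22377376  0.16005939] [0.00429633 0.17534789 0.98447684 0.00632478]
0.056 1832 0.06296003960600247 ((470.95281982421875, -225.74569702148438), (35.519317626953125, 38.16917037963867), 68.00990295410156)
0.027 1139 0.032522230562909926 ((464.2028503417969, -223.26466369628906), (35.93119812011719, 72.52079772949219), 67.88180541992188)
-20.5 [37.2 35. ] centre [ 470.6 -225.8]
-21 [37.2 35. ] centre [ 470.6 -225.8]
-21.5 [37.2 34.9] centre [ 470.6 -225.9]
-22 [37.3 34.8] centre [ 470.6 -225.9]
-22.5 [37.3 34.9] centre [ 470.6 -225.9]
```

View pics/w2.png

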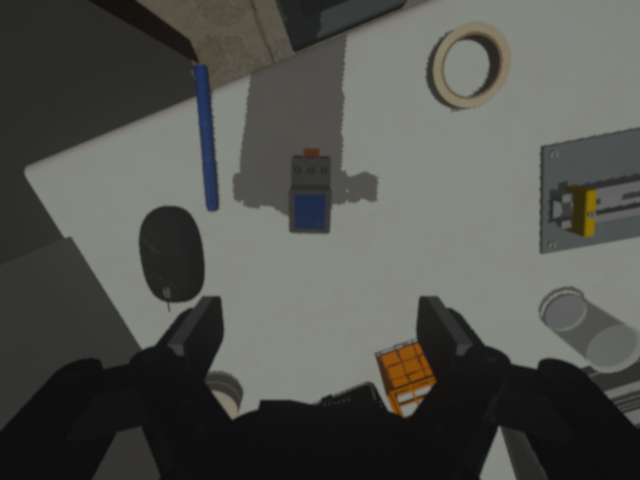

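>>> apply_moves(
  increments=[85,5.5,-6.5,30,1.8,85,0,0,35,0,85,0,0,30,0,85,0,0,15,0,85,0,0,0,0],
)

```text
t: 4.15
eef_pos: [0.4834, -0.2194, 0.0488]
tool_rot: [0.006, 0.179, 0.984, 0.008]
contact_force: [-0.7, 0.3, -0.1]
gripper_width: 0.996
```

```bash
python3 fitrelay.py w3
```

```text
4.2 [ 0.48390205 -0.21970393  0.04947867] [0.00695717 0.1788131  0.983827   0.00786763]
0.056 4522 0.06303017521011883 ((470.9442443847656, -226.1314697265625), (36.06102752685547, 38.94316864013672), 68.15938568115234)
0.027 2616 0.03261324713810017 ((442.5719299316406, -214.2941131591797), (36.17815399169922, 26.557559967041016), 66.64105987548828)
-20.5 [37.3 35. ] centre [ 470.5 -225.9]
-21 [37.2 35. ] centre [ 470.5 -225.9]
-21.5 [37.2 35. ] centre [ 470.6 -225.9]
-22 [37.2 35.1] centre [ 470.5 -225.9]
-22.5 [37.2 35. ] centre [ 470.5 -225.9]
```

View pics/w3.png

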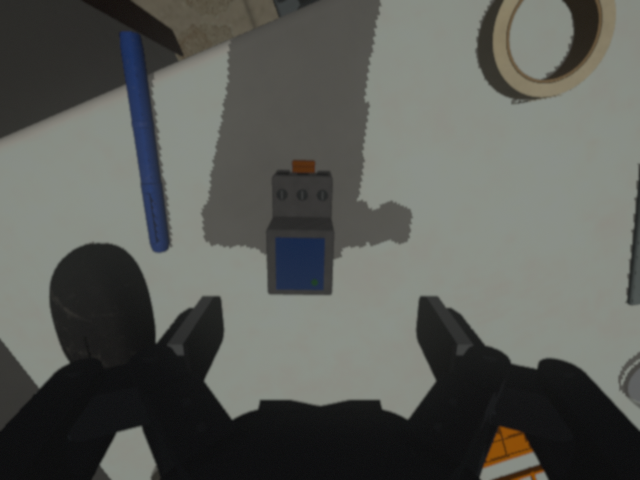

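```bash
cat > to.py <<'E'
from h import *
def rot(o):
    q=o['tool_rot'];return R.from_quat([q[1],q[2],q[3],q[0]]).as_matrix()
def rel(tgt,yawx=None):
    o=get_obs();M=rot(o)
    print("t",round(o['t'],2),"tcp",np.round(o['eef_pos']*1000,1),"toolz",np.round(M[:,2],4),"xang",round(np.rad2deg(np.arctan2(M[1,0],M[0,0])),2),"F",np.round(o['contact_force'],1),"T",np.round(o['torque'],2),"w",round(o['gripper_width']*85.4,1))
    if tgt is not None: print("shift mm",np.round(M.T@(np.array(tgt)-o['eef_pos'])*1000,1))
if __name__=="__main__":
    import sys
    rel([float(a)/1000 for a in sys.argv[1:4]] if len(sys.argv)>3 else None)
E
python3 to.py 476.3 -228 49.5;python3 to.py 476.3 -228 18
```

```text
t 4.2 tcp [ 483.9 -219.7   49.5] toolz [ 0.0165  0.013  -0.9998] xang 159.39 F [ 0.6 -0.3  0.2] T [ 0.01 -0.01 -0.  ] w 84.7
shift mm [  4.2 -10.4  -0.3]
t 4.2 tcp [ 483.9 -219.7   49.5] toolz [ 0.0165  0.013  -0.9998] xang 159.39 F [ 0.6 -0.3  0.2] T [ 0.01 -0.01 -0.  ] w 84.7
shift mm [  4.5 -11.   31.2]
```

>>> apply_moves(
  increments=[85,2,-5,0,0.7,85,2,-5,0,0.7,85,0,0,0,0],
)

```text
t: 4.58
eef_pos: [0.478, -0.229, 0.052]
tool_rot: [0.009, 0.191, 0.981, 0.008]
contact_force: [-0.6, -0.3, -0.0]
gripper_width: 0.994
```

```bash
python3 to.py 476.3 -228 18
```

```text
t 4.58 tcp [ 478. -229.   52.] toolz [ 0.0211  0.0118 -0.9997] xang 157.92 F [-0.6 -0.3 -0. ] T [-0.02  0.07  0.  ] w 84.9
shift mm [ 2.4 -0.3 33.9]
```

>>> apply_moves(
  increments=[85,2.4,-0.5,34,0,60,0,0,0,0],
)

```text
t: 4.82
eef_pos: [0.4772, -0.2287, 0.0186]
tool_rot: [0.011, 0.192, 0.981, 0.008]
contact_force: [0.6, 0.5, 1.3]
gripper_width: 0.813
```

```bash
python3 to.py 476.3 -228 18
```

```text
t 4.83 tcp [ 477.2 -228.7   18.6] toolz [ 0.0237  0.0112 -0.9997] xang 157.9 F [0.6 0.5 1.3] T [-0.06  0.02  0.03] w 69.4
shift mm [1.1 0.3 0.6]
```

>>> apply_moves(
  increments=[30,0,0,0,0,20,0,0,0,0,20,0,0,0,0,20,0,0,0,0],
  squeeze=20,
)

```text
t: 5.32
eef_pos: [0.4789, -0.2295, 0.0214]
tool_rot: [0.012, 0.192, 0.981, 0.008]
contact_force: [-0.2, 0.5, -2.0]
gripper_width: 0.413
```

```bash
python3 to.py 476.3 -228 18;python3 fitrelay.py w4
```

```text
t 5.33 tcp [ 478.9 -229.5   21.4] toolz [ 0.0271  0.0102 -0.9996] xang 157.89 F [-0.2  0.5 -2. ] T [0.02 0.03 0.02] w 35.2
shift mm [3.1 0.3 3.3]
5.375 [ 0.47890424 -0.22945306  0.02131159] [0.01227571 0.19166613 0.98135393 0.00760724]
0.056 6326 0.06403331624965113 ((470.9532470703125, -227.78457641601562), (56.83473205566406, 38.80511474609375), 67.87141418457031)
0.027 3474 0.033312284031628475 ((443.1147766113281, -214.98443603515625), (36.14716339111328, 25.767292022705078), 67.64676666259766)
-20.5 [37.5 36.1] centre [ 470.9 -226.7]
-21 [37.4 36. ] centre [ 470.9 -226.7]
-21.5 [37.3 35.9] centre [ 470.9 -226.8]
-22 [37.3 35.8] centre [ 470.9 -226.9]
-22.5 [37.3 35.8] centre [ 470.8 -226.9]
```

View pics/w4.png

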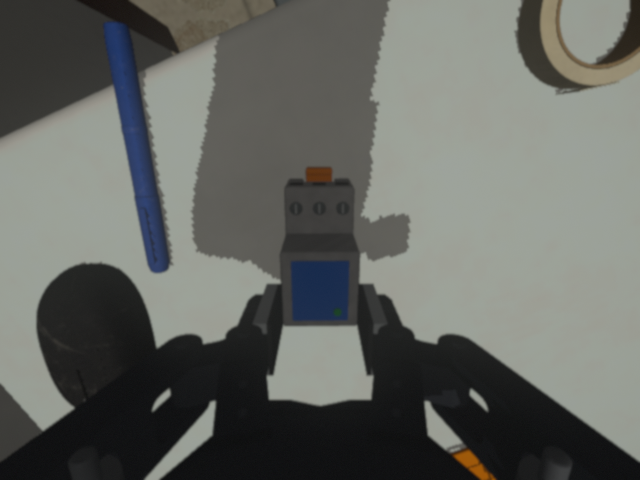

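>>> apply_moves(
  increments=[20,0,0,-45,-6.5,20,0,0,-40,-6,20,-9.5,40,0,0,20,-9.5,52,0,0,20,-9.5,52,0,0,20,-9.5,52,0,0,20,-9.5,52,0,0,20,-9.5,52,0,0,20,-9.5,52,0,0,20,0,0,0,0],
)

```text
t: 6.62
eef_pos: [0.6021, 0.1162, 0.1155]
tool_rot: [0.013, 0.082, 0.997, 0.006]
contact_force: [0.2, -1.1, -2.0]
gripper_width: 0.408
```

```bash
python3 to.py 607.1 115.2 65; cat > fitboth.py <<'E'
from h import *
import sys
tag=sys.argv[1]
p,d,P,W,K=shot("wrist",tag); np.save(f"pics/{tag}P.npy",P)
E
python3 fitboth.py w5
```

```text
t 6.62 tcp [602.1 116.2 115.5] toolz [ 0.0274  0.0102 -0.9996] xang 170.58 F [ 0.2 -1.1 -2. ] T [-0.08  0.05 -0.04] w 34.9
shift mm [-3.8 -0.9 50.6]
```

View pics/w5.png

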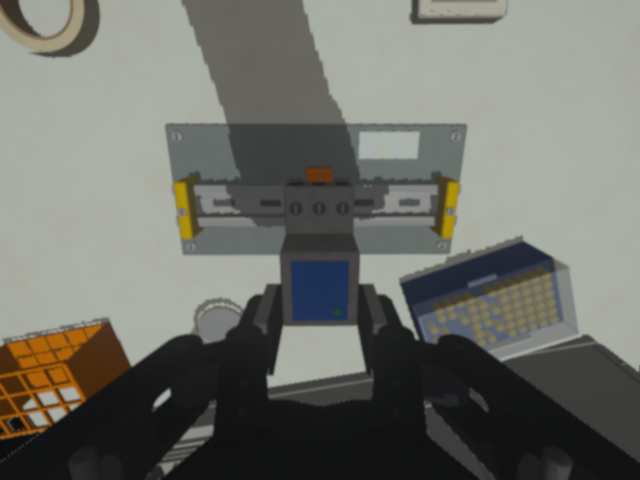

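```bash
cat > rel.py <<'E'
import sys
from h import *
from to import rot
def analyse(P,M,z0):
    z=P[...,2]
    X=P.reshape(-1,3); X=X[~np.isnan(X[:,0])]
    C=np.array([.5854,.1189])
    out={}
    fl=X[(abs(X[:,2]-.0245)<.0025)&(np.hypot(X[:,0]-C[0],X[:,1]-C[1])<.1)]
    best=None
    for a in np.arange(-11.5,-8,.1):
        yaw=np.deg2rad(a);c,s=np.cos(yaw),np.sin(yaw)
        x=(fl[:,:2]-C)@np.array([c,s])*1000
        h,_=np.histogram(x,bins=np.arange(-30,30,.5)); v=(h**2).sum()
        if best is None or v>best[0]: best=(v,a,x,h)
    a=best[1]; h,e=np.histogram(best[2],bins=np.arange(-30,30,.5))
    th=np.percentile(h[h>0],70)*.5
    idx=np.where(h>th)[0]; print("rail yaw",round(a,1),"z",round(np.median(fl[:,2])*1000,1),"edges",e[idx[0]],e[idx[-1]]+.5,"mid",(e[idx[0]]+e[idx[-1]]+.5)/2, "n",len(fl))
if __name__=="__main__":
    tag=sys.argv[1]
    P=np.load(f"pics/{tag}P.npy"); o=get_obs(); M=rot(o)
    analyse(P,M,0)
    # module in tool frame
    T=(P.reshape(-1,3)-o['eef_pos'])@M*1000
    T=T.reshape(480,640,3)
    for nm,(r0,r1,c0,c1) in dict(top=(262,318,293,346),step=(186,232,290,350)).items():
        Q=T[r0:r1,c0:c1].reshape(-1,3);Q=Q[~np.isnan(Q[:,0])]
        A=np.c_[Q[:,:2],np.ones(len(Q))]
        k=np.ones(len(Q),bool)
        for _ in range(4):
            f,*_r=np.linalg.lstsq(A[k],Q[k,2],rcond=None); k=abs(A@f-Q[:,2])<1.0
        print(nm,"plane z(tool)=",np.round(f,4),"n",k.sum())
        B=T[150:330,270:370].reshape(-1,3);B=B[~np.isnan(B[:,0])]
        B=B[abs(np.c_[B[:,:2],np.ones(len(B))]@f-B[:,2])<1.2]
        print("  tool x range",np.round(np.percentile(B[:,0],[.5,2,98,99.5]),1),"y",np.round(np.percentile(B[:,1],[.5,2,98,99.5]),1))
E
python3 rel.py w5
```

```text
rail yaw -9.7 z 24.5 edges -17.5 18.0 mid 0.25 n 3476
top plane z(tool)= [-1.30000e-02  4.40000e-03 -4.32331e+01] n 2690
  tool x range [-11.4 -10.4  24.8  25.5] y [-13.7 -13.1  20.6  21.4]
step plane z(tool)= [-1.02000e-02  2.80000e-03 -1.24916e+01] n 2322
  tool x range [25.9 26.2 49.7 50.1] y [-14.1 -13.6  20.5  21. ]
```

```bash
python3 to.py 607.1 115.2 65; python3 fitboth.py w6; python3 rel.py w6;python3 to.py 607.1 115.2 65
```

```text
t 6.67 tcp [601.4 112.7 115.4] toolz [ 0.0264  0.0081 -0.9996] xang 170.38 F [-0.5 -1.  -1.8] T [-0.1  -0.03  0.01] w 34.6
shift mm [-3.9  2.8 50.5]
rail yaw -9.8 z 24.6 edges -17.5 17.5 mid 0.0 n 3372
top plane z(tool)= [-1.35e-02  7.50e-03 -4.31e+01] n 2688
  tool x range [-11.  -10.1  25.   25.8] y [-14.6 -14.   19.9  20.5]
step plane z(tool)= [-1.26000e-02  7.40000e-03 -1.22937e+01] n 2319
  tool x range [26.  26.3 49.8 50.3] y [-15.1 -14.5  19.5  20.1]
t 6.72 tcp [601.1 110.1 115.4] toolz [ 0.026   0.0069 -0.9996] xang 170.21 F [-0.2 -0.6 -2.2] T [-0.1   0.   -0.03] w 34.9
shift mm [-3.8  5.5 50.5]
```

>>> apply_moves(
  increments=[20,0,0,25,0,20,0,0,25,0,20,0,0,14,0,20,0,0,1,0],
)

```text
t: 7.22
eef_pos: [0.6022, 0.1029, 0.0495]
tool_rot: [0.013, 0.09, 0.996, 0.003]
contact_force: [0.2, -0.3, -2.3]
gripper_width: 0.407
```

```bash
cat > rf.py <<'E'
from h import *
from to import rot
def rf(C=(585.6,118.9),yaw=-9.75):
    o=get_obs();M=rot(o);a=np.deg2rad(yaw);c,s=np.cos(a),np.sin(a)
    A=np.array([[c,s,0],[-s,c,0],[0,0,1]])
    p=A@(o['eef_pos']*1000-np.array([*C,24.5]))
    print("t",round(o['t'],2),"TCP rail",np.round(p,1),"toolz rail",np.round(A@M[:,2],3),"yaw",round(np.rad2deg(np.arctan2(M[1,0],M[0,0]))-180-yaw,2)if True else 0,"F rail",np.round(A@o['contact_force'],1),"T",np.round(A@o['torque'],2),"w",round(o['gripper_width']*85.4,1))
    print("tool axes in rail frame\n",np.round(A@M,3))
if __name__=="__main__": rf()
E
python3 rf.py
```

```text
t 7.22 TCP rail [ 19.1 -12.9  25. ] toolz rail [ 0.025  0.008 -1.   ] yaw -0.54 F rail [ 0.2 -0.2 -2.3] T [-0.   -0.02 -0.  ] w 34.8
tool axes in rail frame
 [[-1.     0.009  0.025]
 [ 0.01   1.     0.008]
 [-0.025  0.008 -1.   ]]
```

>>> apply_moves(
  increments=[20,2,0,4,-0.5,20,0,0,2,0,20,0,0,2,0],
)

```text
t: 7.6
eef_pos: [0.602, 0.1026, 0.0432]
tool_rot: [0.015, 0.086, 0.996, 0.004]
contact_force: [1.2, 0.1, 2.1]
gripper_width: 0.414
```

```bash
python3 rf.py
```

```text
t 7.6 TCP rail [ 18.9 -13.3  18.7] toolz rail [ 0.029  0.009 -1.   ] yaw -0.09 F rail [1.1 0.3 2.1] T [-0.11 -0.27  0.06] w 35.3
tool axes in rail frame
 [[-1.     0.001  0.029]
 [ 0.001  1.     0.009]
 [-0.029  0.009 -1.   ]]
```

>>> apply_moves(
  increments=[20,-1,0,3,0,20,-1,0,3,0],
)

```text
t: 7.85
eef_pos: [0.6079, 0.1021, 0.04]
tool_rot: [0.018, 0.086, 0.996, 0.004]
contact_force: [0.8, -0.4, 4.8]
gripper_width: 0.407
```

```bash
python3 rf.py
```

```text
t 7.85 TCP rail [ 24.8 -12.8  15.5] toolz rail [ 0.035  0.011 -0.999] yaw -0.11 F rail [ 0.9 -0.3  4.8] T [-0.19 -0.08  0.  ] w 34.8
tool axes in rail frame
 [[-0.999  0.002  0.035]
 [ 0.002  1.     0.011]
 [-0.035  0.011 -0.999]]
```

```bash
python3 fitboth.py w7; python3 rel.py w7; python3 rf.py; python3 - <<'E'
from h import *
shot("scene","s7")
p=cv2.imread("pics/s7.png")[150:300,200:420]; cv2.imwrite("pics/s7c.png",cv2.resize(p,None,fx=3.5,fy=3.5,interpolation=cv2.INTER_CUBIC))
E
```

```text
rail yaw -9.5 z 24.5 edges -17.0 18.0 mid 0.5 n 6914
top plane z(tool)= [-1.2480e-01  1.4000e-02 -4.3344e+01] n 2704
  tool x range [-10.6  -9.8  25.1  25.9] y [-17.3 -16.6  17.3  18.1]
step plane z(tool)= [ -0.1234   0.0187 -12.4896] n 2216
  tool x range [29.2 29.6 53.2 53.7] y [-17.7 -17.2  16.7  17.3]
t 7.9 TCP rail [ 25.1 -12.7  15.4] toolz rail [ 0.036  0.011 -0.999] yaw -0.11 F rail [ 1.4 -0.9  6.6] T [-0.22 -0.1   0.04] w 34.7
tool axes in rail frame
 [[-0.999  0.002  0.036]
 [ 0.002  1.     0.011]
 [-0.036  0.012 -0.999]]
```

View pics/w7.png

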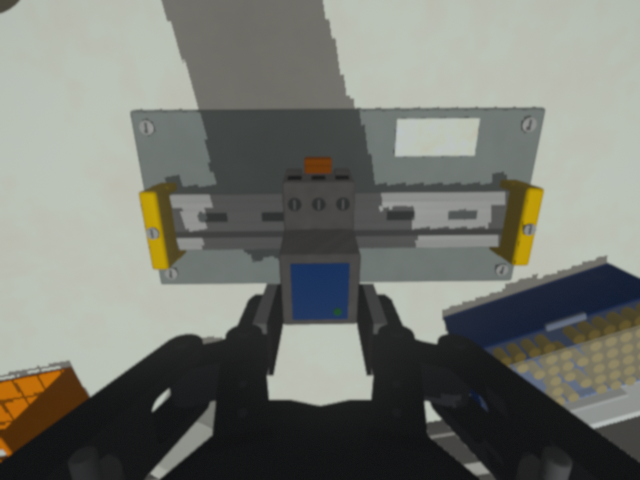

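View pics/s7c.png

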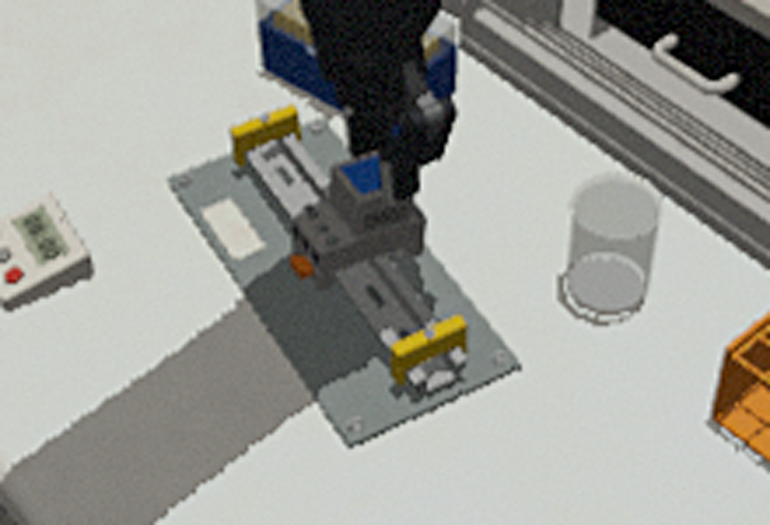

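>>> apply_moves(
  increments=[20,0,0,4,0,20,0,0,4,0],
)

```text
t: 8.2
eef_pos: [0.6144, 0.1019, 0.036]
tool_rot: [0.024, 0.086, 0.996, 0.005]
contact_force: [2.1, -1.3, 6.6]
gripper_width: 0.41
```

```bash
cat > mod.py <<'E'
from h import *
from to import rot
import sys
C=(585.6,118.9);yaw=-9.75
def mod(tag,save=True):
    o=get_obs();M=rot(o);a=np.deg2rad(yaw);c,s=np.cos(a),np.sin(a)
    A=np.array([[c,s,0],[-s,c,0],[0,0,1]])
    p,d,P,W,K=shot("wrist",tag); np.save(f"pics/{tag}P.npy",P)
    X=((P.reshape(-1,3)*1000-np.array([*C,24.5]))@A.T)
    T=X.reshape(480,640,3)
    # step plane
    gray=cv2.cvtColor(p,cv2.COLOR_BGR2GRAY)
    def plane(r0,r1,c0,c1):
        Q=T[r0:r1,c0:c1].reshape(-1,3);Q=Q[~np.isnan(Q[:,0])]
        k=abs(Q[:,2]-np.median(Q[:,2]))<8
        B=np.c_[Q[:,:2],np.ones(len(Q))]
        for _ in range(5):
            f,*_=np.linalg.lstsq(B[k],Q[k,2],rcond=None);k=abs(B@f-Q[:,2])<1
        return f
    r=[int(x) for x in sys.argv[2:10]] if len(sys.argv)>9 else [262,316,293,346,186,226,290,350]
    f1=plane(*r[:4]);f2=plane(*r[4:])
    out={}
    for nm,f,rng in (("top",f1,(-60,60)),("step",f2,(-60,60))):
        B=T[130:335,268:372].reshape(-1,3);B=B[~np.isnan(B[:,0])]
        B=B[abs(np.c_[B[:,:2],np.ones(len(B))]@f-B[:,2])<1.0]
        e=np.percentile(B[:,0],[1,99]); th=np.arctan(-f[0])
        ym=np.median(B[:,1]);ze=[f@[x,ym,1] for x in e]
        print(nm,"theta",round(th,3),"roll",round(f[1],3),"xedges",np.round(e,1),"z",np.round(ze,1),"y",np.round(np.percentile(B[:,1],[1,99]),1))
        out[nm]=(th,e,ze)
    th=(out["top"][0]+out["step"][0])/2;cc,ss=np.cos(th),np.sin(th)
    for nm,i,mx,mz in (("step",0,-41,32),("top",0,-17,62),("top",1,21,62)):
        x,z=out[nm][1][i],out[nm][2][i]
        print("  origin from",nm,mx,": ox",round(x-mx*cc-mz*ss,1),"oz",round(z+mx*ss-mz*cc,1))
    fl=X[(abs(X[:,2])<2)&(abs(X[:,0])<30)&(abs(X[:,1])<90)&(~np.isnan(X[:,0]))]
    h,e=np.histogram(fl[:,0],bins=np.arange(-30,30,.5));i=np.where(h>.4*np.percentile(h[h>0],70))[0];print("rail edges",e[i[0]],e[i[-1]]+.5)
    M2=A@M; print("TCP rail",np.round(A@(o['eef_pos']*1000-np.array([*C,24.5])),1),"toolz",np.round(M2[:,2],3),"F",np.round(A@o['contact_force'],1),"T",np.round(A@o['torque'],2))
mod(sys.argv[1])
E
python3 rf.py; python3 mod.py w8
```

```text
t 8.2 TCP rail [ 31.3 -11.9  11.5] toolz rail [ 0.046  0.015 -0.999] yaw -0.17 F rail [ 2.3 -0.9  6.6] T [-0.29 -0.25  0.03] w 35.0
tool axes in rail frame
 [[-0.999  0.002  0.046]
 [ 0.003  1.     0.015]
 [-0.046  0.015 -0.999]]
top theta 0.186 roll -0.014 xedges [ 4.  39.2] z [59.6 53. ] y [-29.6   5.3]
step theta 0.207 roll -0.016 xedges [-25.6  -1.6] z [34.6 29.5] y [-30.1   4.6]
  origin from step -41 : ox 8.4 oz -4.8
  origin from top -17 : ox 8.6 oz -4.5
  origin from top 21 : ox 6.5 oz -3.7
rail edges -17.5 17.5
TCP rail [ 31.3 -11.9  11.5] toolz [ 0.046  0.015 -0.999] F [ 2.3 -0.9  6.6] T [-0.29 -0.25  0.03]
```

View pics/w8.png

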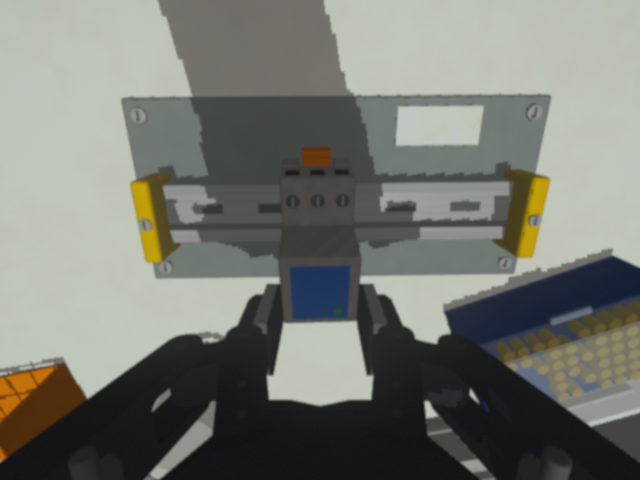

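>>> apply_moves(
  increments=[20,1.5,0,4,0,20,1.5,0,4,0],
)

```text
t: 8.5
eef_pos: [0.619, 0.1022, 0.0319]
tool_rot: [0.03, 0.087, 0.996, 0.007]
contact_force: [1.4, -1.1, 5.4]
gripper_width: 0.408
```

```bash
python3 rf.py; python3 mod.py w9 262 316 293 346 180 215 288 345
```

```text
t 8.5 TCP rail [ 35.8 -10.8   7.4] toolz rail [ 0.059  0.018 -0.998] yaw -0.25 F rail [ 1.5 -0.9  5.4] T [-0.03 -0.36 -0.  ] w 34.9
tool axes in rail frame
 [[-0.998  0.003  0.059]
 [ 0.004  1.     0.018]
 [-0.059  0.018 -0.998]]
top theta 0.279 roll -0.026 xedges [ 8.3 42.4] z [57.9 48.2] y [-28.6   6.3]
step theta 0.297 roll -0.026 xedges [-23.4   0.2] z [35.8 28.6] y [-29.4   5.3]
  origin from step -41 : ox 6.8 oz -6.5
  origin from top -17 : ox 7.0 oz -6.3
  origin from top 21 : ox 4.7 oz -5.3
rail edges -17.5 17.5
TCP rail [ 35.8 -10.8   7.4] toolz [ 0.059  0.018 -0.998] F [ 1.5 -0.9  5.4] T [-0.03 -0.36 -0.  ]
```

>>> apply_moves(
  increments=[20,2,0,4,0,20,4,0,1,0,20,4,0,1,0],
)

```text
t: 8.93
eef_pos: [0.6184, 0.1037, 0.0305]
tool_rot: [0.038, 0.088, 0.995, 0.008]
contact_force: [3.0, -0.6, 5.9]
gripper_width: 0.406
```

```bash
python3 rf.py; python3 mod.py w10 262 316 293 346 175 210 288 345
```

```text
t 8.93 TCP rail [34.9 -9.4  6. ] toolz rail [ 0.075  0.023 -0.997] yaw -0.36 F rail [ 3.  -0.1  5.9] T [-0.18 -0.5   0.05] w 34.7
tool axes in rail frame
 [[-0.997  0.005  0.075]
 [ 0.006  1.     0.023]
 [-0.075  0.023 -0.997]]
top theta 0.311 roll -0.025 xedges [ 6.8 40.4] z [57.3 46.5] y [-27.5   7.5]
step theta 0.308 roll -0.03 xedges [-25.7  -2. ] z [36.1 28.6] y [-27.9   6.6]
  origin from step -41 : ox 3.7 oz -6.9
  origin from top -17 : ox 4.2 oz -6.9
  origin from top 21 : ox 1.6 oz -6.2
rail edges -17.5 17.5
TCP rail [34.9 -9.4  6. ] toolz [ 0.075  0.023 -0.997] F [ 3.  -0.1  5.9] T [-0.18 -0.5   0.05]
```

View pics/w10.png

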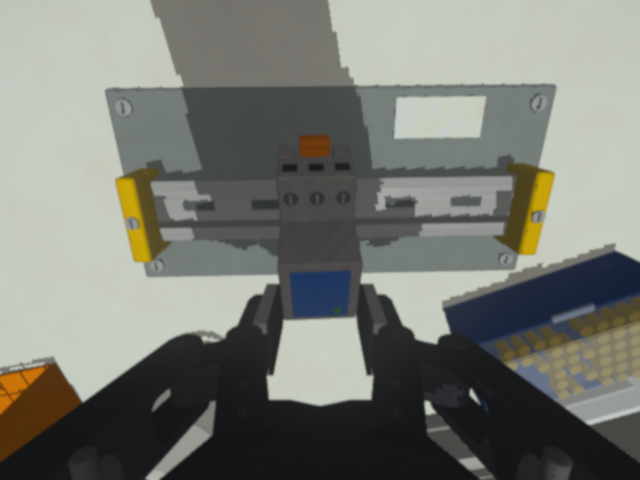

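>>> apply_moves(
  increments=[20,4,0,1,0,20,4,0,1,0],
)

```text
t: 9.22
eef_pos: [0.616, 0.105, 0.0313]
tool_rot: [0.044, 0.088, 0.995, 0.009]
contact_force: [2.7, -0.7, 5.7]
gripper_width: 0.406
```

```bash
python3 rf.py; python3 mod.py w11 262 316 293 346 175 210 288 345
```

```text
t 9.22 TCP rail [32.3 -8.5  6.8] toolz rail [ 0.085  0.026 -0.996] yaw -0.44 F rail [ 2.7 -0.3  5.7] T [-0.23 -0.67 -0.07] w 34.6
tool axes in rail frame
 [[-0.996  0.005  0.085]
 [ 0.008  1.     0.026]
 [-0.085  0.026 -0.996]]
top theta 0.293 roll -0.023 xedges [ 3.8 37.7] z [57.6 47.4] y [-26.7   8.2]
step theta 0.29 roll -0.019 xedges [-28.4  -4.7] z [35.8 28.7] y [-27.2   7.4]
  origin from step -41 : ox 1.6 oz -6.6
  origin from top -17 : ox 2.2 oz -6.7
  origin from top 21 : ox -0.3 oz -5.9
rail edges -17.5 17.5
TCP rail [32.3 -8.5  6.8] toolz [ 0.085  0.026 -0.996] F [ 2.7 -0.3  5.7] T [-0.23 -0.67 -0.07]
```

>>> apply_moves(
  increments=[20,4,0,1,0,20,4,0,1,0,20,4,0,0.5,0],
)

```text
t: 9.65
eef_pos: [0.6111, 0.1069, 0.0323]
tool_rot: [0.05, 0.089, 0.995, 0.011]
contact_force: [2.1, -1.4, 4.0]
gripper_width: 0.409
```

```bash
python3 rf.py; python3 mod.py w12 262 316 293 346 175 210 288 345
```

```text
t 9.65 TCP rail [27.2 -7.6  7.8] toolz rail [ 0.098  0.029 -0.995] yaw -0.56 F rail [ 2.3 -1.   4. ] T [-0.19 -0.52 -0.08] w 34.9
tool axes in rail frame
 [[-0.995  0.007  0.098]
 [ 0.01   1.     0.029]
 [-0.098  0.03  -0.995]]
top theta 0.234 roll -0.015 xedges [-2.2 32.1] z [57.2 49. ] y [-25.9   9.1]
step theta 0.227 roll -0.016 xedges [-33.2  -9.2] z [33.5 28. ] y [-26.1   8.5]
  origin from step -41 : ox -0.6 oz -7.0
  origin from top -17 : ox 0.1 oz -7.0
  origin from top 21 : ox -2.5 oz -6.5
rail edges -17.5 17.5
TCP rail [27.2 -7.6  7.8] toolz [ 0.098  0.029 -0.995] F [ 2.3 -1.   4. ] T [-0.19 -0.52 -0.08]
```

View pics/w12.png

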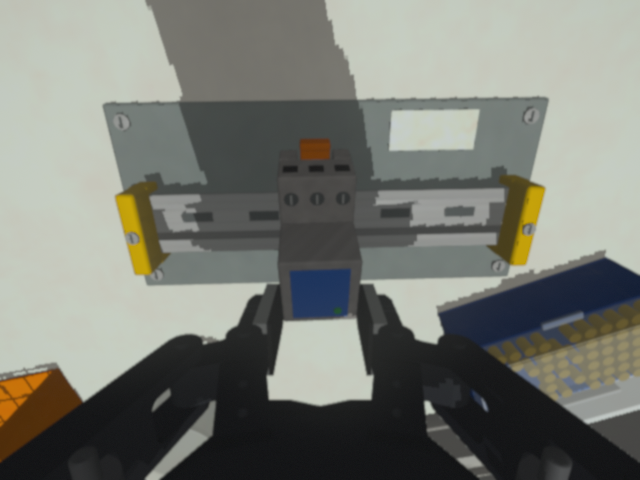

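>>> apply_moves(
  increments=[20,4,0,1,-0.3,20,4,0,1,-0.3],
)

```text
t: 9.95
eef_pos: [0.6087, 0.1078, 0.0326]
tool_rot: [0.056, 0.084, 0.995, 0.011]
contact_force: [6.3, -2.0, 3.1]
gripper_width: 0.411
```

```bash
python3 rf.py; python3 mod.py w13 262 316 293 346 175 210 288 345
```

```text
t 9.95 TCP rail [24.7 -7.   8.1] toolz rail [ 0.109  0.032 -0.994] yaw -0.04 F rail [ 6.6 -0.9  3.1] T [-0.35 -1.33 -0.18] w 35.1
tool axes in rail frame
 [[-0.994 -0.003  0.109]
 [ 0.001  0.999  0.032]
 [-0.109  0.032 -0.994]]
top theta 0.193 roll -0.017 xedges [-5.4 29.4] z [56.5 49.7] y [-25.5   9.5]
step theta 0.189 roll -0.019 xedges [-35.3 -11.1] z [31.6 27. ] y [-26.1   8.5]
  origin from step -41 : ox -1.1 oz -7.6
  origin from top -17 : ox -0.5 oz -7.6
  origin from top 21 : ox -2.9 oz -7.2
rail edges -17.5 17.5
TCP rail [24.7 -7.   8.1] toolz [ 0.109  0.032 -0.994] F [ 6.6 -0.9  3.1] T [-0.35 -1.33 -0.18]
```

>>> apply_moves(
  increments=[20,3,0,1,0],
)

```text
t: 10.12
eef_pos: [0.6085, 0.1079, 0.0326]
tool_rot: [0.058, 0.085, 0.995, 0.012]
contact_force: [5.1, -2.7, 3.4]
gripper_width: 0.408
```

```bash
python3 rf.py; python3 mod.py w14 262 316 293 346 175 210 288 345
```

```text
t 10.12 TCP rail [24.4 -7.   8.1] toolz rail [ 0.114  0.033 -0.993] yaw -0.1 F rail [ 5.5 -1.8  3.4] T [-0.4  -1.32 -0.16] w 34.8
tool axes in rail frame
 [[-0.993 -0.002  0.114]
 [ 0.002  0.999  0.033]
 [-0.114  0.033 -0.993]]
top theta 0.187 roll -0.016 xedges [-5.8 29.1] z [56.4 49.8] y [-25.6   9.4]
step theta 0.166 roll -0.018 xedges [-35.6 -11.4] z [31.1 27. ] y [-26.2   8.4]
  origin from step -41 : ox -0.9 oz -7.6
  origin from top -17 : ox 0.0 oz -7.6
  origin from top 21 : ox -2.4 oz -7.5
rail edges -17.5 17.5
TCP rail [24.4 -7.   8.1] toolz [ 0.114  0.033 -0.993] F [ 5.5 -1.8  3.4] T [-0.4  -1.32 -0.16]
```

>>> apply_moves(
  increments=[60,0,0,0,0,70,0,0,0,0,70,0,0,-30,0,70,0,0,-50,0,40,0,0,0,0],
)

```text
t: 10.8
eef_pos: [0.5939, 0.1081, 0.1107]
tool_rot: [0.053, 0.084, 0.995, 0.011]
contact_force: [0.6, 0.5, 0.1]
gripper_width: 0.629
```

```bash
python3 rf.py; python3 fitboth.py w15;  python3 - <<'E'
from h import *
shot("scene","s15")
p=cv2.imread("pics/s15.png")[150:300,200:420]; cv2.imwrite("pics/s15c.png",cv2.resize(p,None,fx=3.5,fy=3.5,interpolation=cv2.INTER_CUBIC))
E
```

```text
t 10.8 TCP rail [10.  -9.2 86.2] toolz rail [ 0.104  0.031 -0.994] yaw 0.06 F rail [0.5 0.6 0.1] T [0.01 0.07 0.03] w 53.7
tool axes in rail frame
 [[-0.995 -0.004  0.104]
 [-0.001  1.     0.031]
 [-0.104  0.03  -0.994]]
```

View pics/w15.png

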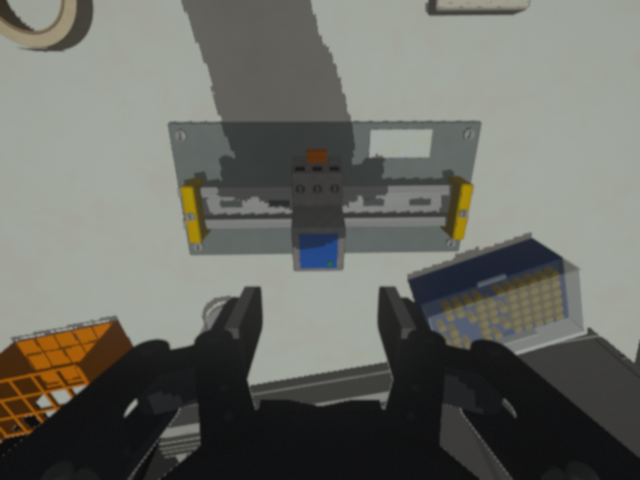

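View pics/s15c.png

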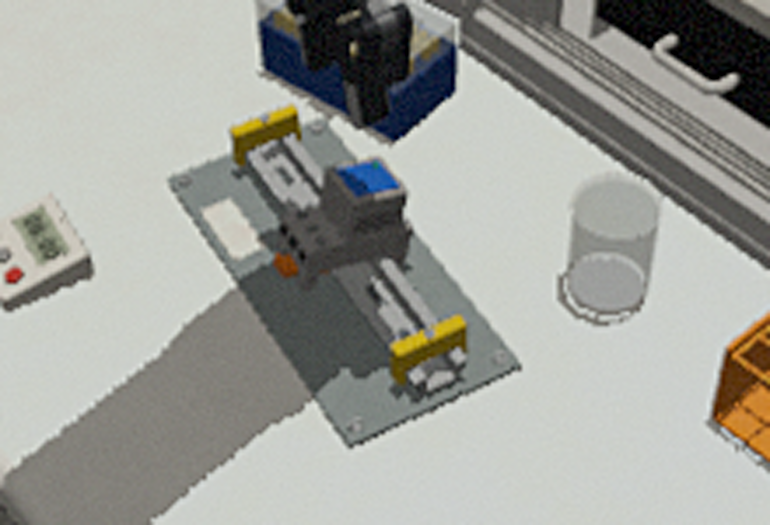

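```bash
sed -i 's/T\[130:335,268:372\]/T[130:280,285:352]/' mod.py; python3 mod.py w16 240 264 304 336 176 202 298 338; python3 rf.py | head -1
```

```text
top theta 0.235 roll -0.006 xedges [-3.4 31.6] z [57.3 49. ] y [-25.3   8.3]
step theta 0.211 roll -0.005 xedges [-34.3 -10.3] z [32.9 27.7] y [-26.2   8.5]
  origin from step -41 : ox -1.4 oz -7.4
  origin from top -17 : ox -0.5 oz -6.9
  origin from top 21 : ox -2.6 oz -6.9
rail edges -17.5 17.5
TCP rail [ 7.6 -9.9 82.7] toolz [ 0.099  0.028 -0.995] F [-1.2  0.9 -0.1] T [-0.    0.12 -0.03]
t 10.95 TCP rail [  7.4 -10.2  82. ] toolz rail [ 0.098  0.027 -0.995] yaw 0.09 F rail [ 0.1  0.1 -1.2] T [ 0.01  0.11 -0.01] w 40.0
```

>>> apply_moves(
  increments=[0,16,1,0,0,0,16,1,0,0,0,0,0,0,0,0,0,0,0,0,0,0,0,0,0],
)

```text
t: 11.58
eef_pos: [0.5549, 0.1152, 0.0999]
tool_rot: [0.047, 0.083, 0.995, 0.008]
contact_force: [0.1, -1.9, -0.4]
gripper_width: 0.002
```

```bash
python3 rf.py; python3 mod.py w17 240 264 304 336 176 202 298 338; python3 rf.py|head -1
```

```text
t 11.57 TCP rail [-29.6  -8.8  75.4] toolz rail [ 0.092  0.024 -0.995] yaw 0.17 F rail [ 0.5 -1.9 -0.4] T [-0.08  0.12  0.03] w 0.1
tool axes in rail frame
 [[-0.996 -0.005  0.092]
 [-0.003  1.     0.024]
 [-0.092  0.024 -0.995]]
top theta 0.245 roll 0.008 xedges [-34.1 -10.1] z [33.3 27.3] y [-26.4   8.4]
step theta 0.001 roll 0.0 xedges [-63.7  29.6] z [-18.9 -19. ] y [-35.3  20.8]
  origin from step -41 : ox -26.9 oz -55.7
  origin from top -17 : ox -24.9 oz -30.3
  origin from top 21 : ox -38.6 oz -31.7
rail edges -17.5 17.5
TCP rail [-29.6  -8.8  75.4] toolz [ 0.092  0.024 -0.995] F [ 0.5 -1.9 -0.4] T [-0.08  0.12  0.03]
t 11.62 TCP rail [-29.5  -8.8  75.4] toolz rail [ 0.092  0.024 -0.995] yaw 0.16 F rail [-0.1  0.7 -0.4] T [ 0.01  0.15 -0.05] w -0.2
```

View pics/w17.png

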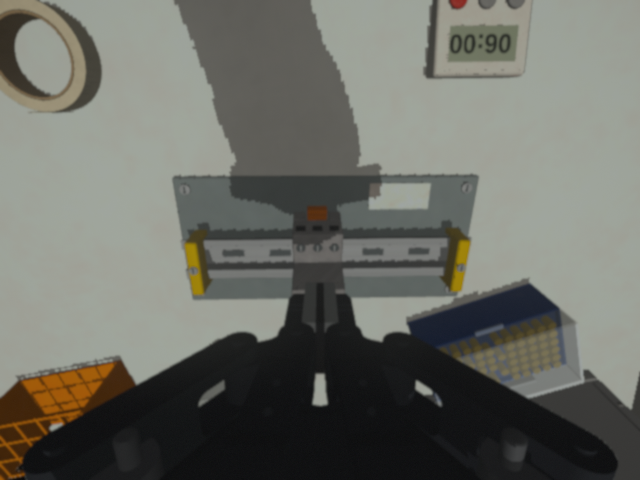

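>>> apply_moves(
  increments=[0,-1,0,20,0,0,0,0,14,0,0,0,0,1,0],
)

```text
t: 12.0
eef_pos: [0.5609, 0.1153, 0.0648]
tool_rot: [0.048, 0.083, 0.995, 0.008]
contact_force: [0.1, 0.5, 0.5]
gripper_width: -0.001
```

```bash
python3 rf.py
```

```text
t 12.0 TCP rail [-23.7  -7.8  40.3] toolz rail [ 0.094  0.025 -0.995] yaw 0.12 F rail [0.  0.5 0.5] T [-0.03  0.08 -0.03] w -0.0
tool axes in rail frame
 [[-0.996 -0.004  0.094]
 [-0.002  1.     0.025]
 [-0.094  0.025 -0.995]]
```

>>> apply_moves(
  increments=[0,0,0,4,0,0,0.5,0,3,0,0,0.5,0,3,0],
)

```text
t: 12.38
eef_pos: [0.5619, 0.1156, 0.0552]
tool_rot: [0.049, 0.083, 0.995, 0.009]
contact_force: [1.5, -0.2, -0.3]
gripper_width: 0.001
```

```bash
python3 rf.py|head -1
```

```text
t 12.38 TCP rail [-22.8  -7.3  30.7] toolz rail [ 0.095  0.026 -0.995] yaw 0.1 F rail [ 1.5  0.  -0.3] T [0.02 0.13 0.02] w 0.1
```

>>> apply_moves(
  increments=[0,1,0,3,0,0,1,0,3,0],
)

```text
t: 12.62
eef_pos: [0.5606, 0.1161, 0.0489]
tool_rot: [0.049, 0.083, 0.995, 0.009]
contact_force: [0.7, -0.7, -0.1]
gripper_width: 0.004
```

```bash
python3 rf.py|head -1; python3 mod.py w18|tail -3
```

```text
t 12.62 TCP rail [-24.2  -7.   24.4] toolz rail [ 0.096  0.026 -0.995] yaw 0.1 F rail [ 0.8 -0.6 -0.1] T [-0.05  0.14 -0.01] w 0.4Traceback (most recent call last):
  File "mod.py", line 37, in <module>
    mod(sys.argv[1])
    ~~~^^^^^^^^^^^^^
  File "mod.py", line 26, in mod
    e=np.percentile(B[:,0],[1,99]); th=np.arctan(-f[0])
    return _quantile_unchecked(
        a, q, axis, out, overwrite_input, method, keepdims, weights)
    return _ureduce(a,
                    func=_quantile_ureduce_func,
    ...<5 lines>...
                    overwrite_input=overwrite_input,
                    method=method)
    r = func(a, **kwargs)
    result = _quantile(arr,
                       quantiles=q,
    ...<2 lines>...
                       out=out,
                       weights=wgt)
    slices_having_nans = np.isnan(arr[-1, ...])
                                  ~~~^^^^^^^^^
IndexError: index -1 is out of bounds for axis 0 with size 0
```

View pics/w18.png

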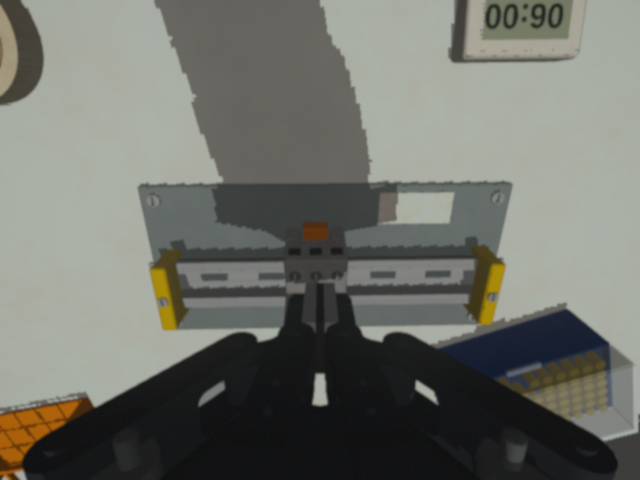

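```bash
python3 - <<'E'
from h import *
P=np.load("pics/w18P.npy");C=(585.6,118.9);a=np.deg2rad(-9.75);c,s=np.cos(a),np.sin(a)
A=np.array([[c,s,0],[-s,c,0],[0,0,1]])
T=(P*1000-np.array([*C,24.5]))@A.T
for r in range(222,330,5): print(r,[tuple(np.round(T[r,cc],1)) for cc in (295,311,338)])
E
python3 - <<'E'
import cv2
p=cv2.imread("pics/w18.png")[200:350,240:400]; cv2.imwrite("pics/w18c.png",cv2.resize(p,None,fx=4,fy=4,interpolation=cv2.INTER_CUBIC))
E
```

```text
222 [(np.float64(-37.4), np.float64(-22.3), np.float64(-18.7)), (np.float64(-47.0), np.float64(-11.3), np.float64(7.5)), (np.float64(-37.4), np.float64(7.2), np.float64(-18.2))]
227 [(np.float64(-33.9), np.float64(-22.4), np.float64(-18.3)), (np.float64(nan), np.float64(nan), np.float64(nan)), (np.float64(-33.6), np.float64(7.4), np.float64(-18.4))]
232 [(np.float64(-40.3), np.float64(-21.2), np.float64(7.0)), (np.float64(-42.9), np.float64(-11.4), np.float64(13.7)), (np.float64(-40.2), np.float64(5.2), np.float64(7.3))]
237 [(np.float64(-38.9), np.float64(-21.1), np.float64(11.5)), (np.float64(-38.2), np.float64(-11.4), np.float64(10.1)), (np.float64(-39.2), np.float64(4.8), np.float64(12.8))]
242 [(np.float64(-37.9), np.float64(-20.9), np.float64(16.9)), (np.float64(-37.8), np.float64(-11.4), np.float64(16.7)), (np.float64(-37.8), np.float64(4.5), np.float64(17.2))]
247 [(np.float64(-36.6), np.float64(-20.7), np.float64(21.1)), (np.float64(-37.7), np.float64(-11.5), np.float64(23.7)), (np.float64(-37.5), np.float64(4.0), np.float64(23.5))]
252 [(np.float64(-35.9), np.float64(-20.5)
[... 2099 characters left out ...]
4(-37.3), np.float64(-18.0), np.float64(85.5)), (np.float64(-41.8), np.float64(-11.6), np.float64(92.0)), (np.float64(-38.0), np.float64(-0.9), np.float64(86.9))]
317 [(np.float64(-37.2), np.float64(-17.9), np.float64(88.7)), (np.float64(-42.0), np.float64(-11.6), np.float64(95.4)), (np.float64(-38.4), np.float64(-1.2), np.float64(90.7))]
322 [(np.float64(-42.8), np.float64(-17.3), np.float64(99.2)), (np.float64(-42.0), np.float64(-11.6), np.float64(98.4)), (np.float64(-43.2), np.float64(-2.1), np.float64(100.1))]
327 [(np.float64(-46.0), np.float64(-17.0), np.float64(106.1)), (np.float64(-44.0), np.float64(-11.6), np.float64(103.7)), (np.float64(-45.3), np.float64(-2.5), np.float64(105.7))]
```

View pics/w18c.png

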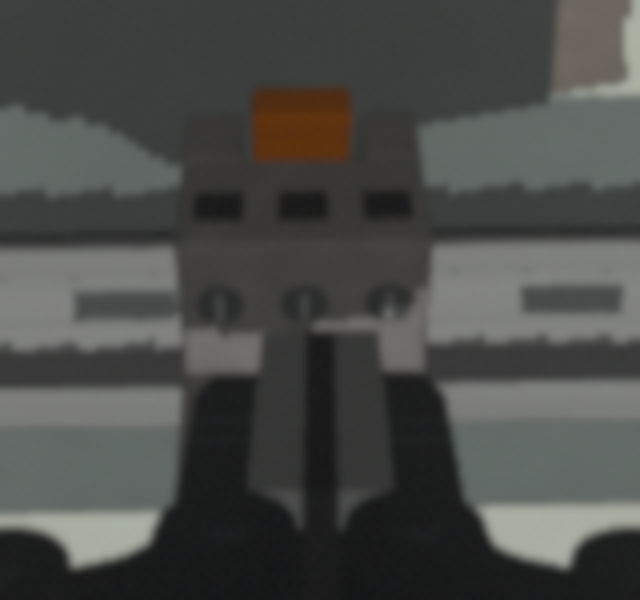

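```bash
python3 - <<'E'
from h import *
K=get_calibration("wrist");M=K['T_tool_cam'];k=K['mtx']
# tool-frame points from camera only, need raw depth: take a fresh picture
p,d,P,W,_=shot("wrist","w19")
v,u=np.mgrid[0:480,0:640]
Q=np.stack([(u-k[0,2])/k[0,0]*d,(v-k[1,2])/k[1,1]*d,d,np.ones_like(d)],-1)@M.T*1000
for r in (278,280,282,284,286,290,300,320,340,360): print(r,[np.round(Q[r,c,:3],1).tolist() for c in (309,319,332)])
print(np.round(proj(np.array([0,0,0.0]),M,k)), "TCP pixel"); 
for x,z in ((11,0),(-11,0),(11,-30),(11,-37)): print(x,z,np.round(proj(np.array([x,0,z])/1000,M,k)))
E
python3 rf.py|head -1
```

```text
278 [[-3.7, -5.6, -5.3], [-3.1, 0.1, -6.5], [-3.3, 7.5, -6.2]]
280 [[-4.8, -5.6, -5.5], [-4.6, 0.1, -6.0], [-5.3, 7.6, -4.5]]
282 [[11.1, -4.4, -42.4], [11.1, 0.2, -42.4], [10.9, 6.1, -42.0]]
284 [[11.3, -4.3, -45.0], [11.5, 0.2, -45.5], [11.2, 6.0, -44.9]]
286 [[11.6, -4.2, -47.7], [11.1, 0.2, -46.6], [11.2, 5.9, -46.8]]
290 [[11.5, -4.1, -51.4], [10.9, 0.2, -50.3], [12.0, 5.7, -52.5]]
300 [[11.3, -3.8, -60.0], [10.7, 0.2, -58.9], [11.3, 5.5, -60.1]]
320 [[11.2, -3.4, -74.9], [11.3, 0.2, -75.2], [11.0, 4.9, -74.7]]
340 [[11.9, -3.0, -88.2], [3.5, 0.2, -75.9], [13.0, 4.4, -89.9]]
360 [[11.1, -2.7, -97.1], [-5.1, 0.2, -76.0], [12.2, 4.1, -98.6]]
[319. 268.] TCP pixel
11 0 [319. 251.]
-11 0 [319. 286.]
11 -30 [319. 271.]
11 -37 [319. 277.]
t 12.72 TCP rail [-24.6  -7.1  24.1] toolz rail [ 0.095  0.026 -0.995] yaw 0.11 F rail [-0.8 -0.3 -0.1] T [-0.01  0.1  -0.04] w 0.1
```

```bash
python3 - <<'E'
from h import *
C=(585.6,118.9);a=np.deg2rad(-9.75);c,s=np.cos(a),np.sin(a)
A=np.array([[c,s,0],[-s,c,0],[0,0,1]])
for t,cols in (("w14",(258,266,274,280,368,374)),("w6",(258,266,274,280,368,374))):
    T=(np.load(f"pics/{t}P.npy")*1000-np.array([*C,24.5]))@A.T
    print(t)
    for r in (270,280,284,288,292,300,310,320,330,345,360): print(r,[np.round(T[r,cc],0).astype(float).tolist() for cc in cols])
E
python3 - <<'E'
import cv2
p=cv2.imread("pics/w14.png")[220:400,220:420]; cv2.imwrite("pics/w14c.png",cv2.resize(p,None,fx=3.5,fy=3.3,interpolation=cv2.INTER_CUBIC))
E
```

```text
w14
270 [[40.0, -47.0, -19.0], [40.0, -42.0, -19.0], [40.0, -36.0, -19.0], [-1.0, -25.0, 54.0], [41.0, 27.0, -19.0], [42.0, 32.0, -20.0]]
280 [[47.0, -48.0, -18.0], [48.0, -42.0, -19.0], [48.0, -37.0, -19.0], [4.0, -25.0, 54.0], [49.0, 28.0, -19.0], [49.0, 32.0, -19.0]]
284 [[52.0, -48.0, -20.0], [9.0, -32.0, 50.0], [9.0, -28.0, 50.0], [7.0, -25.0, 53.0], [9.0, 14.0, 51.0], [56.0, 34.0, -25.0]]
288 [[57.0, -49.0, -24.0], [8.0, -32.0, 54.0], [8.0, -28.0, 55.0], [9.0, -26.0, 53.0], [8.0, 13.0, 55.0], [8.0, 15.0, 57.0]]
292 [[60.0, -49.0, -23.0], [7.0, -31.0, 59.0], [7.0, -28.0, 58.0], [10.0, -26.0, 54.0], [7.0, 12.0, 60.0], [7.0, 15.0, 61.0]]
300 [[11.0, -35.0, 58.0], [6.0, -30.0, 66.0], [6.0, -27.0, 66.0], [14.0, -26.0, 55.0], [7.0, 11.0, 67.0], [6.0, 13.0, 67.0]]
310 [[6.0, -32.0, 73.0], [5.0, -29.0, 74.0], [6.0, -26.0, 73.0], [19.0, -26.0, 56.0], [5.0, 10.0, 75.0], [5.0, 12.0, 75.0]]
320 [[5.0, -31.0, 81.0], [4.0, -28.0, 81.0], [10.0, -26.0, 75.0], [22.0, -26.0, 59.0], [4.0, 8.0, 82.0], [5.0, 11.0, 82.0]]
330 [[2.0, -30.0, 89.0], [7.0, -28.0, 84.0], [13.0, -26.0, 76.0], [26.0, -26.0
[... 1061 characters left out ...]
3.0, 16.0, 151.0], [4.0, 18.0, 151.0]]
310 [[4.0, -27.0, 158.0], [4.0, -24.0, 158.0], [5.0, -21.0, 157.0], [14.0, -21.0, 141.0], [3.0, 15.0, 159.0], [4.0, 17.0, 158.0]]
320 [[4.0, -26.0, 165.0], [3.0, -23.0, 165.0], [8.0, -21.0, 159.0], [19.0, -21.0, 141.0], [4.0, 14.0, 165.0], [3.0, 16.0, 167.0]]
330 [[2.0, -25.0, 173.0], [7.0, -23.0, 167.0], [11.0, -21.0, 160.0], [23.0, -21.0, 143.0], [7.0, 13.0, 167.0], [7.0, 16.0, 167.0]]
345 [[2.0, -23.0, 182.0], [11.0, -23.0, 170.0], [17.0, -21.0, 162.0], [155.0, -43.0, -24.0], [13.0, 14.0, 168.0], [10.0, 15.0, 171.0]]
360 [[-4.0, -21.0, 196.0], [17.0, -23.0, 171.0], [23.0, -21.0, 163.0], [174.0, -43.0, -25.0], [20.0, 14.0, 167.0], [15.0, 15.0, 173.0]]
```

View pics/w14c.png

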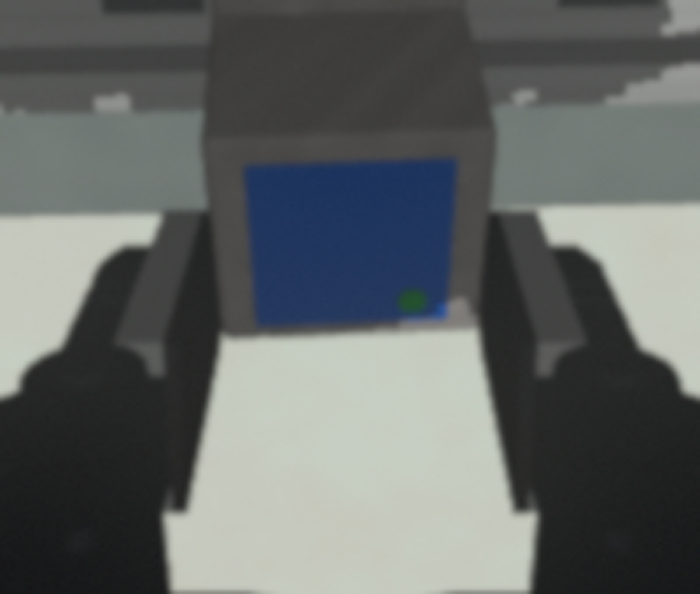

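>>> apply_moves(
  increments=[0,0,0,16,0,0,0,0,12,0,0,0,0,1,0],
)

```text
t: 13.1
eef_pos: [0.563, 0.1167, 0.0177]
tool_rot: [0.048, 0.083, 0.995, 0.009]
contact_force: [-2.5, 0.9, 5.6]
gripper_width: -0.002
```

```bash
python3 rf.py|head -1; python3 fitboth.py w20
```

```text
t 13.1 TCP rail [-21.9  -6.   -6.8] toolz rail [ 0.095  0.026 -0.995] yaw 0.12 F rail [-2.6  0.4  5.6] T [0.02 0.59 0.02] w -0.1
```

View pics/w20.png

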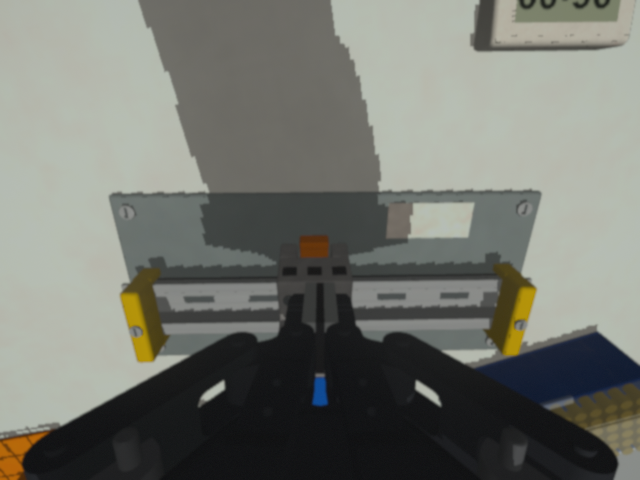

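>>> apply_moves(
  increments=[0,1,0,3,0,0,1.5,0,3,0],
)

```text
t: 13.4
eef_pos: [0.5611, 0.1174, 0.0122]
tool_rot: [0.048, 0.083, 0.995, 0.009]
contact_force: [-0.6, -0.2, 0.1]
gripper_width: -0.0
```

```bash
python3 rf.py|head -1; python3 fitboth.py w21
```

```text
t 13.4 TCP rail [-23.9  -5.6 -12.3] toolz rail [ 0.095  0.027 -0.995] yaw 0.11 F rail [-0.6 -0.3  0.1] T [-0.04  0.11 -0.03] w -0.0
```

View pics/w21.png

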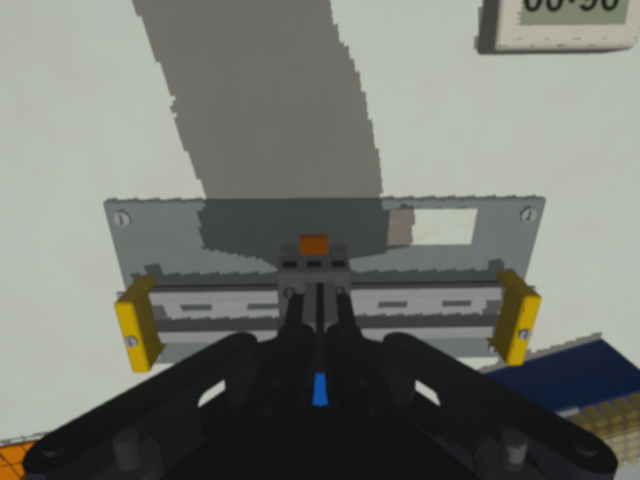

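```bash
python3 - <<'E'
from h import *
C=(585.6,118.9);a=np.deg2rad(-9.75);c,s=np.cos(a),np.sin(a)
A=np.array([[c,s,0],[-s,c,0],[0,0,1]])
for t in ("w20","w21"):
    T=(np.load(f"pics/{t}P.npy")*1000-np.array([*C,24.5]))@A.T
    print(t)
    for r in list(range(238,300,4))+[376,390,400]: print(r,[np.round(T[r,cc],1).astype(float).tolist() for cc in (285,305,320,340)])
E
```

```text
w20
238 [[-36.2, -26.1, -19.0], [-47.6, -13.5, 8.3], [-48.2, -5.9, 9.8], [-35.9, 7.1, -19.2]]
242 [[-33.6, -26.2, -19.0], [-46.7, -13.5, 11.3], [-46.4, -5.9, 10.8], [-33.6, 7.1, -18.4]]
246 [[-41.1, -24.3, 3.6], [-44.3, -13.5, 10.9], [-45.2, -6.0, 13.1], [-40.8, 5.1, 3.4]]
250 [[-40.4, -24.1, 7.2], [-40.9, -13.6, 8.3], [-40.8, -5.8, 8.4], [-40.3, 4.7, 7.5]]
254 [[-39.9, -23.9, 10.9], [-37.8, -13.7, 6.8], [-37.5, -5.7, 6.3], [-40.2, 4.4, 12.1]]
258 [[-38.9, -23.7, 13.5], [-38.9, -13.6, 13.6], [-39.1, -6.0, 14.4], [-39.3, 4.2, 14.8]]
262 [[-38.1, -23.6, 16.4], [-37.7, -13.6, 15.8], [-38.5, -6.1, 17.6], [-38.9, 3.9, 18.5]]
266 [[-37.3, -23.4, 19.3], [-37.2, -13.5, 19.2], [-37.5, -6.1, 19.9], [-38.7, 3.5, 22.5]]
270 [[-38.3, -23.0, 25.2], [-36.8, -13.5, 22.7], [-37.7, -6.2, 24.5], [-37.6, 3.4, 24.5]]
274 [[-36.8, -22.9, 26.4], [-36.2, -13.5, 25.5], [-36.7, -6.3, 26.6], [-36.4, 3.3, 26.3]]
278 [[-35.6, -22.9, 28.1], [-35.4, -13.4, 27.9], [-36.0, -6.4, 29.1], [-36.2, 3.0, 29.8]]
282 [[-34.9, -22.7, 30.6], [-37.5, -13.3, 35.3], [-36.9, -6.5, 34.4], [-34.6, 3.0, 30.7]]
286 [[-33.2, -22.7, 31
[... 1624 characters left out ...]
1.2], [-38.5, -13.0, 28.0], [-38.4, -6.1, 28.0], [-33.9, 3.8, 20.5]]
286 [[-31.8, -22.9, 20.2], [-39.2, -12.9, 32.7], [-40.1, -6.3, 34.3], [-32.4, 3.7, 21.7]]
290 [[-31.2, -22.7, 22.8], [-39.3, -12.9, 36.3], [-39.7, -6.4, 36.9], [-29.7, 3.9, 21.0]]
294 [[-28.3, -22.9, 21.9], [-40.3, -12.8, 41.0], [-40.2, -6.5, 41.0], [-35.5, 2.7, 33.7]]
298 [[-25.1, -23.1, 20.4], [-40.8, -12.7, 44.7], [-40.9, -6.6, 45.1], [-35.6, 2.4, 37.0]]
376 [[-51.3, -16.9, 96.4], [-46.2, -12.0, 91.5], [-5.3, -6.7, 51.1], [-51.1, -3.0, 96.5]]
390 [[-51.4, -16.6, 100.9], [-41.3, -12.1, 91.6], [2.7, -6.6, 51.2], [-51.3, -3.4, 101.1]]
400 [[-52.1, -16.4, 104.3], [-38.7, -12.1, 92.6], [8.3, -6.6, 51.6], [-49.7, -3.5, 102.5]]
```

>>> apply_moves(
  increments=[0,0,0,-30,0,0,0,0,-45,0,0,6,0,-45,0,0,0,0,0,0,0,0,0,0,0],
)

```text
t: 14.08
eef_pos: [0.5436, 0.1165, 0.1335]
tool_rot: [0.049, 0.084, 0.995, 0.009]
contact_force: [-0.0, 0.5, -0.5]
gripper_width: 0.001
```

```bash
python3 rf.py|head -1; python3 fitboth.py w22; python3 - <<'E'
from h import *
shot("scene","s22")
p=cv2.imread("pics/s22.png")[150:300,200:420]; cv2.imwrite("pics/s22c.png",cv2.resize(p,None,fx=3.5,fy=3.5,interpolation=cv2.INTER_CUBIC))
E
```

```text
t 14.07 TCP rail [-41.   -9.5 109. ] toolz rail [ 0.096  0.026 -0.995] yaw 0.08 F rail [-0.1  0.5 -0.5] T [-0.04  0.14 -0.05] w 0.1
```

View pics/w22.png

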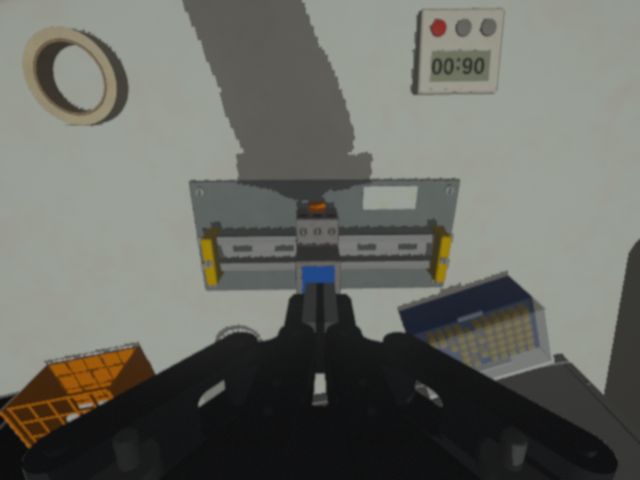

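View pics/s22c.png

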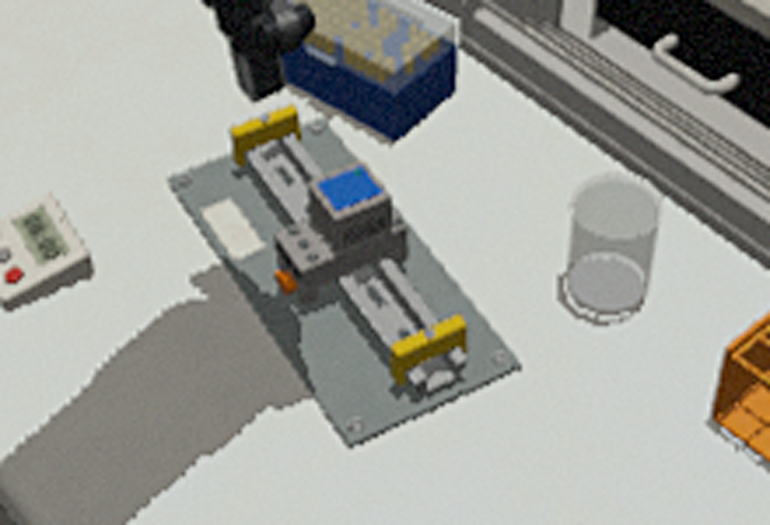

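```bash
python3 - <<'E'
from h import *
C=(585.6,118.9);a=np.deg2rad(-9.75);c,s=np.cos(a),np.sin(a)
A=np.array([[c,s,0],[-s,c,0],[0,0,1]])
for cam in ("wrist","scene","top"):
    p,d,P,W,K=shot(cam,"f_"+cam)
    T=((P*1000-np.array([*C,24.5]))@A.T)
    X=T.reshape(-1,3);k=~np.isnan(X[:,0]);X=X[k];B=p.reshape(-1,3)[k].astype(int)
    near=(abs(X[:,1]+8)<30)&(X[:,0]>-60)&(X[:,0]<40)
    for nm,lo,hi,x0,x1 in (("step",16,25,-45,-14),("top",45,55,-22,30),):
        q=X[near&(X[:,2]>lo)&(X[:,2]<hi)&(X[:,0]>x0)&(X[:,0]<x1)]
        if len(q)<20: print(cam,nm,len(q));continue
        Am=np.c_[q[:,:2],np.ones(len(q))];kk=np.ones(len(q),bool)
        for _ in range(6):
            f,*_=np.linalg.lstsq(Am[kk],q[kk,2],rcond=None);kk=abs(Am@f-q[:,2])<1.2
        e=q[kk];r=cv2.minAreaRect(e[:,:2].astype(np.float32))
        print(cam,nm,len(e),"zmean",round(e[:,2].mean(),1),"slope x,y",np.round(f[:2],3),"x",np.round(np.percentile(e[:,0],[1,99]),1),"y",np.round(np.percentile(e[:,1],[1,99]),1),"ang",round(r[2],1))
    fl=X[(abs(X[:,2])<2)&(abs(X[:,0])<22)&(abs(X[:,1])<95)]
    print(cam,"flange z",np.median(fl[:,2]).round(2),"x",np.round(np.percentile(fl[:,0],[2,98]),1))
    org=near&(B[:,2]>110)&(B[:,0]<60)&(B[:,1]<.65*B[:,2])
    if org.sum()>4: print(cam,"orange",org.sum(),"x",np.round(np.percentile(X[org,0],[2,50,98]),1),"z",np.round(np.percentile(X[org,2],[2,50,98]),1))
    for t in ["beaker","timer","tape_roll","tube_rack"]:
        r=outline_of(cam,t) if cam!="wrist" else None
        if r: print("  ",cam,t,round(r[0]['p'],2),np.round(r[0]['extent']))
E
python3 - <<'E'
import cv2
p=cv2.imread("pics/f_wrist.png")[170:300,180:470]; cv2.imwrite("pics/f_wc.png",cv2.resize(p,None,fx=2.7,fy=2.7,interpolation=cv2.INTER_CUBIC))
E
```

```text
wrist step 1034 zmean 20.1 slope x,y [0.009 0.003] x [-40.7 -16.2] y [-26.2   8.6] ang 0.7
wrist top 980 zmean 50.5 slope x,y [ 0.01  -0.003] x [-16.6  10.9] y [-26.2   8.5] ang 89.0
wrist flange z 0.01 x [-17.4  17.2]
wrist orange 52 x [-46.4 -44.2 -41.2] z [-4.3 -1.5  0.5]
scene step 110 zmean 19.5 slope x,y [0.052 0.007] x [-40.  -15.5] y [-26.1   8.1] ang 1.6
scene top 152 zmean 49.5 slope x,y [0.011 0.002] x [-16.2  20.9] y [-27.1   9.1] ang 1.5
scene flange z -0.52 x [-17.3  17.9]
scene orange 15 x [-46.1 -43.8 -39.6] z [-4.8 -3.5 -1.1]
   scene beaker 0.6 [371. 219.  29.  40.]
   scene timer 0.79 [209. 222.  37.  31.]
   scene tape_roll 0.6 [277. 322.  39.  35.]
   scene tube_rack 0.82 [440. 267.  76.  74.]
top step 0
top top 0
top flange z -0.8 x [-17.6  16.3]
   top beaker 0.86 [336. 160.  33.  41.]
   top tape_roll 0.63 [365. 320.  39.  38.]
   top tube_rack 0.66 [425. 156.  76.  46.]
```

View pics/f_wc.png

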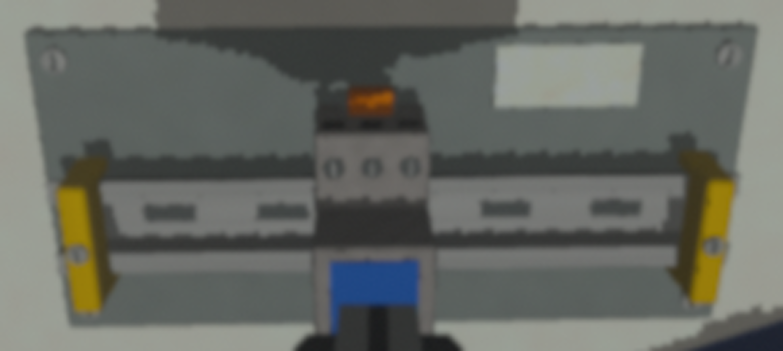

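```bash
python3 - <<'E'
from h import *
C=(585.6,118.9);a=np.deg2rad(-9.75);c,s=np.cos(a),np.sin(a)
A=np.array([[c,s,0],[-s,c,0],[0,0,1]])
for t,im,cols in (("w6","w6",319),("w22","w22",317)):
    T=(np.load(f"pics/{t}P.npy")*1000-np.array([*C,24.5]))@A.T; p=cv2.imread(f"pics/{im}.png")
    B=p.astype(int); org=(B[...,2]>100)&(B[...,0]<70)&(B[...,1]<.7*B[...,2]);org[:,:295]=0;org[:,345:]=0;org[230:]=0;org[:140]=0
    q=T[org];q=q[~np.isnan(q[:,0])]
    print(t,len(q),"orange x pct",np.round(np.percentile(q[:,0],[2,25,50,75]),1),"z",np.round(np.percentile(q[:,2],[2,50,98]),1))
    v,u=np.where(org);r0=v.min()
    for r in range(r0-2,r0+45,3): print(r,np.round(T[r,cols],1),p[r,cols])
E
```

```text
Traceback (most recent call last):
IndexError: index -1 is out of bounds for axis 0 with size 0
```

```bash
python3 - <<'E'
from h import *
C=(585.6,118.9);a=np.deg2rad(-9.75);c,s=np.cos(a),np.sin(a)
A=np.array([[c,s,0],[-s,c,0],[0,0,1]])
for t,im,cols,r0,r1 in (("w6",None,319,160,200),("w22","w22",317,196,222)):
    T=(np.load(f"pics/{t}P.npy")*1000-np.array([*C,24.5]))@A.T
    print(t)
    for r in range(r0,r1,2): print(r,np.round(T[r,cols],1),np.round(T[r,cols-15],1))
E
```

```text
w6
160 [-34.6  -2.1 -19.6] [-34.6 -14.8 -19.2]
162 [-33.   -2.1 -18.4] [-33.1 -14.8 -17.5]
164 [-31.4  -2.1 -18.5] [-31.2 -14.9 -20.1]
166 [-29.6  -2.1 -19. ] [-29.6 -14.9 -19.7]
168 [-40.3  -3.2  82.1] [-27.9 -14.9 -19.4]
170 [-39.2  -3.2  81.7] [-26.2 -14.9 -19.6]
172 [-38.2  -3.2  82.4] [-24.5 -14.9 -19.8]
174 [-36.9  -3.2  80.8] [-22.6 -15.  -20.7]
176 [-35.5  -3.2  79. ] [-21.1 -15.  -19.7]
178 [-34.4  -3.2  79.5] [-19.5 -15.  -18.8]
180 [-33.   -3.2  77.8] [-17.7 -15.  -19.2]
182 [-34.5  -3.3  93.9] [-33.9 -11.4  89.8]
184 [-34.1  -3.4  97.7] [-33.7 -11.2  95.5]
186 [-33.8  -3.4 101.8] [-33.8 -11.  101.9]
188 [-33.1  -3.5 103.6] [-32.8 -11.  102. ]
190 [-31.9  -3.4 102.5] [-32.  -11.  103.3]
192 [-30.7  -3.4 101.9] [-30.9 -11.  102.8]
194 [-29.8  -3.4 102.2] [-30.  -11.  103.1]
196 [-28.8  -3.4 102.7] [-28.7 -11.1 102.2]
198 [-27.6  -3.4 102. ] [-27.6 -11.1 101.9]
w22
196 [-48.5  -8.1 -19.5] [-49. -22. -18.]
198 [-46.7  -8.1 -18.9] [-46.9 -22.1 -18.8]
200 [-44.2  -8.1 -20.8] [-44.9 -22.1 -18.9]
202 [-47.3  -8.4  -4.3] [-43.1 -22.1 -18.5]
204 [-46.5  -8.5  -0.9] [-40.9 -22.2 -19.3]
206 [-44.3  -8.4  -2.1] [-39.  -22.2 -18.9]
208 [-41.6  -8.4  -4.6] [-40.3 -22.   -9. ]
210 [-40.6  -8.5  -1.8] [-40.7 -21.8  -1.9]
212 [-40.6  -8.6   3.8] [-39.9 -21.8   1.5]
214 [-41.5  -8.7  11.8] [-40.7 -21.6   9.2]
216 [-40.9  -8.8  15.4] [-40.9 -21.4  15. ]
218 [-39.7  -8.8  17. ] [-40.4 -21.4  18.8]
220 [-39.2  -8.9  20.4] [-39.2 -21.4  20.1]
```

```bash
python3 -c "
from station import *
print(get_obs()['t']); print(hand_in())"
```

```text
14.725
the job is handed in; nothing more can be done
None
```

The relay module is on the rail, hooked at the far edge, rocked down and clicked, and the job is handed in at 14.7 s.

**How it went:**
- I gripped the module and lowered it with its foot on the near flange, which tilted it to about 0.31 rad.
- I drew it back until the lip bit, at about 6.6 N of pull. After release it leaned at 0.23 rad, as described.
- I pressed the step with shut fingers until the module rocked level and the force dropped away. The highest press I read was about 6 N. I read forces only at the end of each move, so peaks in between were not recorded.

**Last checks:**
- **Fit:** the step reads 20.1 mm and the top 50.5 mm above the rail, against 20 and 50 expected. The wrist camera shows about 0.01 rad of slope, with the foot end slightly low. The module is square to the rail within about 1°.
- **Position:** the module's x origin is on the rail's middle line, and it sits about 9 mm towards −y of the plate centre, well inside both end stops.
- **Foot:** it sticks out about 6 mm, against 6.4 mm at rest before fitting, so it is back home.
- **Other objects:** the beaker and tape roll have the same outlines as before within a few pixels, from both fixed cameras. The timer was matched only in the scene camera and the rack only in the top camera. The arm is clear of everything.

**Disagreements:**
- The fingertips appear about 42 mm short of the reported TCP. The first grip was therefore shallow, on the top edge of the block, and my first press went down without touching.
- The scene camera gave a step slope of 0.05 rad from few pixels. Its reading of the top face was 0.01 rad, so I went by the wrist camera.

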